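# Sort out the mixed-up decanter stoppers on the home bar

## Robot

A 7-joint arm with a two-finger parallel gripper is mounted at the origin on the work surface. World frame = base frame: x ahead of the robot, y to its left, z up, the work surface at z = 0. Lengths are in m, angles in degrees, forces in N, time in s.
With the tool pointing down it reaches from about 0.425 to 1.025 m from the base axis. Payload 9.4 kg.
Tool frame: the origin (TCP) lies at the very end of the fingers, on their centre line; the grasp point (between the pads) lies 19 mm behind it; z points along the fingers, y is the line along which they close (so a half turn about z gives the same grasp; the last joint's range is limited). The gripper opens to 93 mm and grips with 3 to 60 N. Pads are 15 mm wide; open, the fingers measure 128 mm over their backs; the gripper's body (75 mm by 188 mm) begins 65 mm behind the grasp point.
Start: joints at [-69.998, 34.337, -0.143, 91.639, 0.103, 54.024, -4.572], TCP at [0.299, 0.66, 0.219] pointing down, gripper open.
Joint ranges: [-147.43, 147.43], [-19.82, 112.94], [-74.19, 73.91], [6.32, 146.72], [-59.91, 239.91], [6.04, 106.73], [-150.56, 150.56]. Speed limits (degrees/s): [127.2, 127.2, 172.46, 172.46, 180, 180, 180].

## Interface

Orientations are given as [roll, pitch, yaw] about the fixed x, y, z axes, in that order (R = Rz(yaw) Ry(pitch) Rx(roll)).
In Python, from workcell import monitor, imaging, job gives the robot as it stands.
- The arm moves only by the tool carry_out, never from a script. Its argument "increments" is one flat list of numbers, 7 for each row, row after row: the shift along the tool's x, y, z as a fraction of full scale, then the turn, a rotation vector about the tool's x, y, z as a fraction of full scale, then the opening, from 0 (shut) to 1 (fully open). A call has 1 to 12 rows; each row is the pose to reach, as a shift and turn from the pose commanded when the call began, along the tool's axes at that moment; what a row does not reach only later rows make up. Full scale, the value 1, is 0.1 m for a shift and 60 degrees for a turn. A row lasts 1/12 s, in which the tool goes at most 41.7 mm and 7.16 degrees, less where a joint would pass 70% of its speed; a pose out of reach is approached as far as the arm can. A call with a number of a shift or a turn outside -1 to 1 is refused whole. A call with a gripper value outside its range is refused whole. The fingers move at their own pace and stop on an object; "grip_force" is the grip in N (left out, the last holds). Time passes only in rows, so rows that repeat a pose let the fingers close. It gives the time, the measured TCP pose, the force, the opening and the grip force at its end, in the units of the state.
- monitor.read_state(): the state, without advancing time (a new reading comes with each control period).
- imaging.grab_frame(name): name is "side" or "top"; returns (picture, depth): 400x640x3 uint8, red, green, blue; 400x640 float32, m along the optical axis (not along the pixel's ray), 0 where there is no reading.
- imaging.camera_info(name): a dict with "vfov" (degrees; the focal length in pixels is half the picture's height over the tangent of half this angle, whatever the lens; pixels are square), "cx", "cy" (the principal point, pixels), "distortion" ([k1, k2, p1, p2, k3] as OpenCV has them; the pictures are not rectified), "R" (3x3) and "t" (3): a world point X has camera coordinates R X + t. Camera axes: x right, y down, z forward; pixel columns grow to the right and rows downward; lengths in m; the calibration is good to about 2 mm. A picture is of the moment at which its call begins. camera_info takes no time and is no camera call.
- job.hand_in(): hands the job in; it is judged then, once.
The state is a dict: "time_s": time; "qpos": joint angles; "joint_velocities": joint speeds; "tau": joint torques, N m; "ee_pos": TCP position; "orientation": TCP orientation; "ft_force": force on the tool from outside, world axes, zero at the start; "wrist_torque": the same for the moment, N m; "width": opening from 0.0 (shut) to 1.0 (fully open); "grasp_force": force on a finger pad.
Only numpy, scipy, OpenCV 4.12 (cv2) and the standard library are available. Lean on these libraries where they do the work, as an engineer would, in place of code of your own. Each camera call takes 0.05 s, during which the arm holds its last target. There are 200 camera calls.

## Task

After the washing-up, the wooden stoppers on the games-room bar were put back on the wrong white decanters. Give each decanter its own stopper, pushed home so that its collar sits flat on the lip: the ball belongs to the slim round decanter, the cube to the square one, the thin upright paddle to the flat flask, and the broad flat button to the wide-bottomed ship's decanter. The empty steel measure standing in front of them is free to hold a stopper meanwhile; leave the decanters standing where they are.

Things in the scene. Friction and masses are not known exactly. Their poses are not given: they have to be found in the camera images.
- dec_round: Slim round decanter: white glazed stoneware, cylinder 86 mm across with sloping shoulders. Loose, 0.8 kg. Origin: centre of underside, z up. Mouth on the same axis, its flat lip 180 mm above the origin, 46 mm across outside; the mouth narrows from 37 mm at the top to a 26 mm bore, 42 mm deep. All four mouths are alike; any stopper sits in any of them.
- dec_square: Square decanter: white glazed stoneware, body 82 x 82 mm, 112 mm tall (its sides along its x and y). Loose, 0.8 kg. Origin: centre of underside, z up. Mouth on the same axis, its flat lip 180 mm above the origin, 46 mm across outside; the mouth narrows from 37 mm at the top to a 26 mm bore, 42 mm deep. All four mouths are alike; any stopper sits in any of them.
- dec_flat: Flat flask-shaped decanter: white glazed stoneware, body 56 mm (along its x) by 126 mm (along its y), 94 mm tall. Loose, 0.8 kg. Origin: centre of underside, z up. Mouth on the same axis, its flat lip 155 mm above the origin, 46 mm across outside; the mouth narrows from 37 mm at the top to a 26 mm bore, 42 mm deep. All four mouths are alike; any stopper sits in any of them.
- dec_ship: Wide-bottomed ship's decanter: white glazed stoneware, round, 140 mm across at the foot, drawn in like a cone to the neck. Loose, 0.8 kg. Origin: centre of underside, z up. Mouth on the same axis, its flat lip 155 mm above the origin, 46 mm across outside; the mouth narrows from 37 mm at the top to a 26 mm bore, 42 mm deep. All four mouths are alike; any stopper sits in any of them.
- stop_ball: Ball stopper: head is a walnut ball 36 mm across on a short stem, its centre 26 mm above the origin, top at 44 mm. Loose, 60 g. Below the head a collar 46 mm across, 5 mm thick, that rests on the lip; under it a tapered cork plug 28 mm long, 23 to 15 mm thick, a loose fit. Origin: centre of the collar's underside (at the lip's top when seated), z up.
- stop_cube: Cube stopper: head is a walnut block 34 x 34 mm (faces across its x and y) from 5 to 41 mm above the origin. Loose, 60 g. Below the head a collar 46 mm across, 5 mm thick, that rests on the lip; under it a tapered cork plug 28 mm long, 23 to 15 mm thick, a loose fit. Origin: centre of the collar's underside (at the lip's top when seated), z up.
- stop_flat: Flat stopper: head is an upright walnut paddle 14 mm thick (along its x) and 46 mm wide (along its y), 5 to 43 mm above the origin. Loose, 60 g. Below the head a collar 46 mm across, 5 mm thick, that rests on the lip; under it a tapered cork plug 28 mm long, 23 to 15 mm thick, a loose fit. Origin: centre of the collar's underside (at the lip's top when seated), z up.
- stop_button: Button stopper: head is a broad flat round walnut disc 54 mm across, from 18 to 36 mm above the origin, on an 18 mm stem. Loose, 60 g. Below the head a collar 46 mm across, 5 mm thick, that rests on the lip; under it a tapered cork plug 28 mm long, 23 to 15 mm thick, a loose fit. Origin: centre of the collar's underside (at the lip's top when seated), z up.
- measure: Empty straight-sided steel bar measure, an open cup 39 mm across and 48 mm tall, about 32 mm wide and 40 mm deep inside, loose, 0.16 kg. Origin: centre of its underside. The one free spot: a stopper's plug goes in and its collar rests on the rim, so that a stopper stands upright in it for the time being.
Mind the look-alikes: they are no part of the job. What is shaped like the dec_square but red is not meant.

How it is judged (in metres and radians):
At the end, for the whole second after the job is handed in: Ball in round, cube in square, paddle in flat, button in ship's decanter: collar on the lip, within 10 mm of the axis and 5 mm of seated height, tilt under 0.15 rad; decanters upright (0.08 rad), within 40 mm of where they stood; all at rest, released (horizontal distance between stop_ball and dec_round below 0.01 m and z of stop_ball in the frame of dec_round between 0.175 and 0.185 m and angle between each of stop_ball, stop_cube, stop_flat, stop_button's own z axis and vertical below 0.15 rad and angle between each of dec_round, dec_square, dec_flat, dec_ship's own z axis and vertical below 0.08 rad and distance of each of dec_round, dec_square, dec_flat, dec_ship from where it was at the start of the episode below 0.04 m and linear speed of each of stop_ball, dec_round, stop_cube, dec_square, stop_flat, dec_flat, stop_button, dec_ship below 0.02 m/s and horizontal distance between stop_cube and dec_square below 0.01 m and z of stop_cube in the frame of dec_square between 0.175 and 0.185 m and horizontal distance between stop_flat and dec_flat below 0.01 m and z of stop_flat in the frame of dec_flat between 0.15 and 0.16 m and horizontal distance between stop_button and dec_ship below 0.01 m and z of stop_button in the frame of dec_ship between 0.15 and 0.16 m); the robot touches nothing.
It fails at once if the round decanter is tipped by more than 30 degrees (angle between dec_round's own z axis and vertical above 0.52 rad).
It fails at once if the square decanter is tipped by more than 30 degrees (angle between dec_square's own z axis and vertical above 0.52 rad).
It fails at once if the flat decanter is tipped by more than 30 degrees (angle between dec_flat's own z axis and vertical above 0.52 rad).
It fails at once if the ship decanter is tipped by more than 30 degrees (angle between dec_ship's own z axis and vertical above 0.52 rad).
It also fails if it takes over 144 s, if anything falls off the work surface, if the arm or the gripper's body presses on something with over 40 N, if the wrist force passes 120 N, or if a joint passes its speed limit or range.

## Working session

There is one attempt and no reset: what is moved stays moved. The work goes in short steps, Python scripts to look and compute and a tool call to move; the robot and the scene stay as the last step left them, time stands still between calls to the robot, and variables do not carry over. Pictures are saved under pics/ and viewed, at most 14 in all, crops included, and the job is handed in when it is done.

Besides the shell and the picture viewer there is one more tool, called after "Emit:" as name(argument=value, ...) on one line, values as JSON. carry_out: Moves the arm, as the interface text tells. Its arguments: {"type":"object","properties":{"increments":{"type":"array"},"grip_force":{"type":"number"}},"required":["increments"]}

```bash
mkdir -p pics; ls; python3 - <<'E'
from workcell import monitor, imaging, job
import cv2,numpy as np
s=monitor.read_state(); print(s)
for n in("top","side"):
    p,d=imaging.grab_frame(n); cv2.imwrite(f"pics/{n}0.png",p[:,:,::-1]); np.save(f"{n}0.npy",d); print(imaging.camera_info(n))
E
```

```text
pics
{'time_s': 0.0, 'qpos': array([-70.00078726,  34.38440114,  -0.14676518,  91.67905224,
         0.10212543,  54.02345599,  -4.57131764]), 'joint_velocities': array([-0.07998879,  0.08426227,  0.01097716, -0.0036736 ,  0.06414506,
        0.1231314 ,  0.00692094]), 'tau': array([ 4.85957808e-04, -7.65072942e+01,  1.49779558e+00, -2.52346283e+01,
       -5.24158613e-02,  1.71540625e-02,  1.84867472e-04]), 'ee_pos': array([0.29923512, 0.65984894, 0.21777286]), 'orientation': array([-1.79913472e+02,  6.58760804e-03,  1.55610715e+02]), 'ft_force': array([-0.27395275, -0.07758419,  0.18710197]), 'wrist_torque': array([-0.00853842, -0.05279047, -0.0110643 ]), 'grasp_force': 0.0, 'width': 0.9960250381036019}
{'vfov': 50.681695238212555, 'cx': 317.8843182204757, 'cy': 198.2629901418818, 'distortion': array([-0.04709861,  0.        ,  0.        ,  0.        ,  0.        ]), 'R': array([[ 0.02433391, -0.99968243, -0.00655041],
       [-0.99652389, -0.02373378, -0.0798551 ],
       [ 0.07967428,  0.00847082, -0.99678496]]), 't': array([-0.08255785,  0.47744093,  1.12140727])}
{'vfov': 55.40355096591775, 'cx': 317.1483472561829, 'cy': 199.11564954842035, 'distortion': array([0.01166734, 0.        , 0.        , 0.        , 0.        ]), 'R': array([[ 0.93552311, -0.35302183,  0.01311899],
       [-0.16888052, -0.47954143, -0.8611152 ],
       [ 0.31028356,  0.80337763, -0.5082406 ]]), 't': array([-0.47647686,  0.15030752,  1.06989264])}
```

View pics/top0.png

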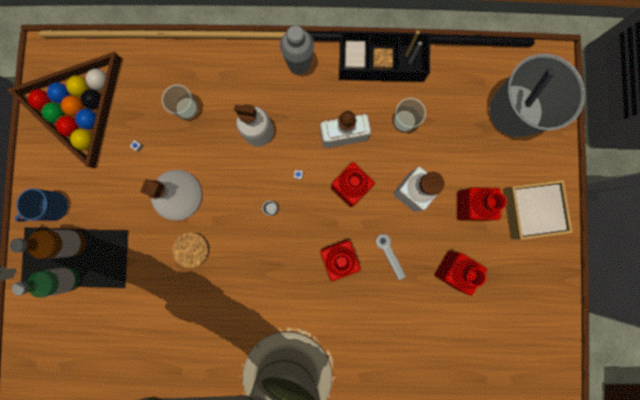

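View pics/side0.png

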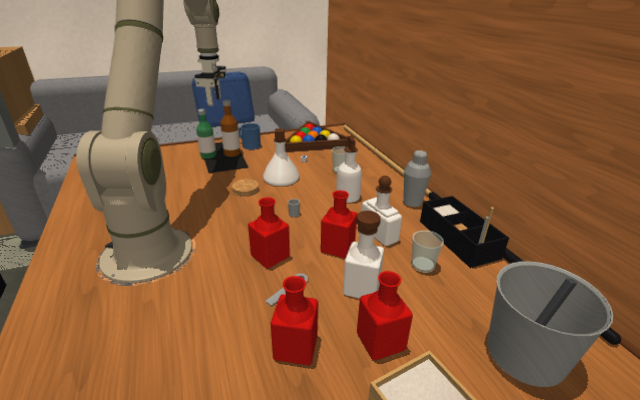

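The top view shows these white decanters and what each one holds:
- Ship at (177,195) holds the cube.
- Round at (255,125) holds the paddle.
- Flat at (347,130) holds the ball.
- Square at (418,188) holds the button.

The measure stands at (270,208). The four red square decanters, at (353,183), (341,260), (481,204) and (463,271), are look-alikes.

```bash
cat > h.py <<'E'
import numpy as np, cv2
from workcell import monitor, imaging
def cloud(n,d):
    c=imaging.camera_info(n); f=200/np.tan(np.radians(c["vfov"]/2))
    K=np.array([[f,0,c["cx"]],[0,f,c["cy"]],[0,0,1]])
    v,u=np.mgrid[0:400,0:640]
    q=cv2.undistortPoints(np.stack([u,v],-1).reshape(-1,1,2).astype(float),K,c["distortion"]).reshape(400,640,2)
    P=np.dstack([q*d[...,None],d]); W=(P-c["t"])@c["R"]; W[d==0]=np.nan
    return W
def get(n):
    p,d=imaging.grab_frame(n); return p,cloud(n,d)
E
python3 - <<'E'
from h import *
for n in("top","side"):
    W=cloud(n,np.load(f"{n}0.npy")); p=cv2.imread(f"pics/{n}0.png"); np.save(f"W{n}.npy",W)
    hsv=cv2.cvtColor(p,cv2.COLOR_BGR2HSV)
    white=((hsv[...,1]<70)&(hsv[...,2]>90)&(W[...,2]>.02)&(W[...,2]<.17)&(W[...,0]>.35)).astype(np.uint8)
    brown=((W[...,2]>.15)&(W[...,2]<.26)&(hsv[...,1]>60)&(hsv[...,2]<140)&(W[...,0]>.3)&(W[...,0]<.95)&(abs(W[...,1])<.5)).astype(np.uint8)
    for nm,m in(("white",white),("brown",brown)):
        k,l,s,c=cv2.connectedComponentsWithStats(m)
        for i in range(1,k):
            if s[i,4]>40:
                w=W[l==i]; print(n,nm,c[i].round(),s[i,4],"med",np.median(w,0).round(3),"lo",np.percentile(w,3,0).round(3),"hi",np.percentile(w,97,0).round(3))
    # table height check
    print(np.nanmedian(W[[230,300,330],[250,400,450],2]) if n=="top" else W[[300],[230],2])
p=cv2.imread("pics/side0.png")[105:305,220:420]; cv2.imwrite("pics/crop1.png",cv2.resize(p,(600,600),interpolation=cv2.INTER_CUBIC))
E
```

```text
top white [295.  45.] 293 med [ 0.844 -0.007  0.148] lo [ 0.828 -0.039  0.139] hi [0.879 0.026 0.155]
top white [355.  54.] 522 med [ 0.871 -0.162  0.055] lo [ 0.837 -0.186  0.028] hi [ 0.918 -0.136  0.059]
top white [552.  90.] 460 med [ 0.75  -0.65   0.168] lo [ 0.65  -0.712  0.162] hi [ 0.832 -0.532  0.17 ]
top white [95. 78.] 305 med [0.792 0.549 0.049] lo [0.772 0.531 0.035] hi [0.818 0.573 0.058]
top white [188. 109.] 220 med [0.704 0.278 0.063] lo [0.689 0.267 0.023] hi [0.735 0.305 0.09 ]
top white [254. 127.] 640 med [0.644 0.088 0.12 ] lo [0.621 0.062 0.056] hi [0.689 0.133 0.139]
top white [403. 124.] 162 med [ 0.673 -0.285  0.073] lo [ 0.664 -0.329  0.025] hi [ 0.699 -0.267  0.091]
top white [344. 130.] 902 med [ 0.646 -0.127  0.098] lo [ 0.622 -0.195  0.062] hi [ 0.685 -0.078  0.114]
top white [414. 191.] 814 med [ 0.49  -0.31   0.113] lo [ 0.457 -0.348  0.041] hi [ 0.549 -0.278  0.137]
top white [177. 195.] 1621 med [0.471 0.294 0.059] lo [0.422 0.257 0.022] hi [0.536 0.352 0.109]
top white [541. 209.] 2068 med [ 0.461 -0.661  0.052] lo [ 0.404 -0.72   0.048] hi [ 0.519
[... 2514 characters left out ...]
 0.199] lo [0.644 0.075 0.18 ] hi [0.679 0.116 0.222]
side brown [384. 185.] 209 med [ 0.651 -0.148  0.175] lo [ 0.637 -0.158  0.156] hi [ 0.672 -0.13   0.197]
side brown [340. 202.] 103 med [ 0.505 -0.174  0.162] lo [ 0.494 -0.181  0.15 ] hi [ 0.524 -0.158  0.177]
side brown [267. 209.] 106 med [ 0.315 -0.147  0.163] lo [ 0.303 -0.153  0.151] hi [ 0.332 -0.132  0.178]
side brown [368. 222.] 470 med [ 0.498 -0.34   0.213] lo [ 0.479 -0.356  0.181] hi [ 0.523 -0.311  0.216]
side brown [389. 281.] 88 med [ 0.477 -0.48   0.164] lo [ 0.458 -0.495  0.154] hi [ 0.485 -0.475  0.174]
side brown [382. 289.] 44 med [ 0.454 -0.495  0.16 ] lo [ 0.449 -0.499  0.151] hi [ 0.456 -0.486  0.175]
[0.00055808]
```

View pics/crop1.png

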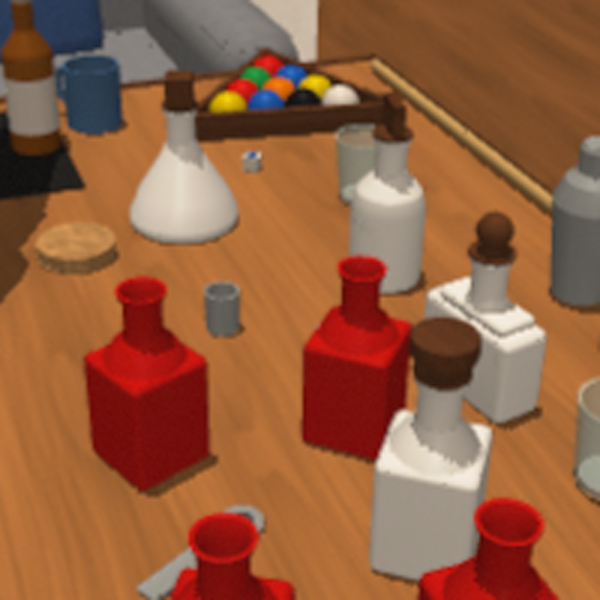

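The enlarged crop settles the look-alike question. The only white square decanter is at crop (435,440), and it wears the button. The square decanters around it are red and bare-mouthed. Next I'll measure the heads, axes and yaws precisely.

```bash
python3 - <<'E'
from h import *
from scipy.optimize import least_squares
W=np.load("Wtop.npy"); S=np.load("Wside.npy")
tops={"cube":(.479,.311,.196),"paddle":(.66,.097,.223),"ball":(.651,-.135,.199),"button":(.504,-.328,.216)}
def fit(P,r):
    return least_squares(lambda q:np.hypot(P[:,0]-q[0],P[:,1]-q[1])-r,P.mean(0)[:2],loss="soft_l1",f_scale=.002).x
for n,(x,y,z) in tops.items():
    m=(abs(W[...,2]-z)<.005)&(np.hypot(W[...,0]-x,W[...,1]-y)<.04)
    P=W[m]; (cx,cy),wh,a=cv2.minAreaRect((P[:,:2]*1000).astype(np.float32))
    print(n,len(P),"rect",np.round([cx,cy],1),np.round(wh,1),round(a,1),"mean",P.mean(0).round(4))
# ball as sphere
P=np.vstack([A[(np.hypot(A[...,0]-.651,A[...,1]+.135)<.03)&(A[...,2]>.172)&(A[...,2]<.205)] for A in(W,S)])
q=least_squares(lambda q:np.linalg.norm(P-q,axis=1)-.018,[.651,-.135,.181],loss="soft_l1",f_scale=.002).x; print("ball sphere",q.round(4))
for n,A in(("top",W),("side",S)):
    def near(x,y,r,z0,z1): return A[(np.hypot(A[...,0]-x,A[...,1]-y)<r)&(A[...,2]>z0)&(A[...,2]<z1)]
    # collars, 46mm
    for nm,x,y,z in(("cube",.479,.311,.155),("paddle",.66,.097,.18),("ball",.651,-.135,.155),("button",.504,-.328,.18)):
        P=near(x,y,.026,z-.03,z-.008); print(n,"neck",nm,len(P),P.mean(0).round(4) if len(P) else "", "r?")
    P=near(.48,.3,.1,.003,.02); print(n,"ship foot",len(P),fit(P,.069).round(4))
    P=near(.66,.09,.06,.03,.09); print(n,"round body",len(P),fit(P,.043).round(4))
    P=near(.449,.053,.03,.02,.046); print(n,"measure",len(P),fit(P,.0195).round(4), near(.449,.053,.03,.04,.06).mean(0).round(4))
    for nm,x,y,z0,z1 in(("flat",.65,-.135,.088,.1),("square",.5,-.325,.1,.118)):
        P=near(x,y,.08,z0,z1); r=cv2.minAreaRect((P[:,:2]*1000).astype(np.float32)); print(n,nm,len(P),np.round(r[0],1),np.round(r[1],1),round(r[2],1))
E
```

```text
cube 213 rect [480.4 317.8] [35.8 34.4] 69.2 mean [0.4802 0.3173 0.1957]
paddle 130 rect [663.8  99.3] [46.6 15.3] 82.6 mean [0.663  0.0993 0.2227]
ball 85 rect [ 658.2 -136.7] [21.9 25.6] 47.6 mean [ 0.6572 -0.1366  0.1972]
button 447 rect [ 504.1 -328.5] [49.8 53.6] 0.6 mean [ 0.504  -0.3281  0.2159]
ball sphere [ 0.658  -0.1367  0.1807]
top neck cube 27 [0.4771 0.3051 0.1323] r?
top neck paddle 17 [0.6502 0.0921 0.1565] r?
top neck ball 7 [ 0.6411 -0.1344  0.1316] r?
top neck button 8 [ 0.4961 -0.3144  0.1547] r?
top ship foot 338 [0.481  0.3163]
top round body 170 [0.664  0.1015]
top measure 46 [0.4475 0.0556] [0.4473 0.0592 0.047 ]
top flat 354 [ 656.9 -136.7] [ 55.4 124.8] 11.9
top square 414 [ 503.7 -328. ] [82.7 81.5] 52.0
side neck cube 50 [0.4772 0.3034 0.1359] r?
side neck paddle 59 [0.6577 0.0864 0.1603] r?
side neck ball 78 [ 0.6502 -0.1496  0.1354] r?
side neck button 103 [ 0.4977 -0.3418  0.1599] r?
side ship foot 163 [0.4814 0.3181]
side round body 347 [0.6637 0.0997]
side measure 122 [0.4489 0.0551] [0.4482 0.0544 0.0439]
side flat 207 [ 653.8 -140.7] [ 50.2 123.2] 16.9
side square 471 [ 503.6 -331.6] [82.7 81.8] 51.8
```

```bash
cat >> h.py <<'E'
def to(x,y,z,psi):
    s=monitor.read_state(); p=s["ee_pos"]; r,pi,yw=s["orientation"]; a=np.radians(yw)
    d=np.array([x,y,z])-p; R=np.array([[np.cos(a),np.sin(a),0],[np.sin(a),-np.cos(a),0],[0,0,-1]])
    print("t",round(s["time_s"],2),"p",p.round(4),"rpy",np.round([r,pi,yw],2),"psi",round((yw-90+180)%360-180,1),"w",round(s["width"],3),"gf",round(s["grasp_force"],1),"ft",s["ft_force"].round(1),"q1,q7",s["qpos"][[0,6]].round(0))
    print("  delta units tool",(R.T@d*10).round(3),"turn z units",round(-((psi-(yw-90)+180)%360-180)/60,3))
E
python3 - <<'E'
from h import *
for n in("top","side"):
    W=np.load(f"W{n}.npy"); m=(W[...,1]>.4)&(W[...,1]<.75)&(W[...,0]>.1)&(W[...,0]<.5)&(W[...,2]>.1)
    P=W[m]; print(n,P[::max(1,len(P)//12)].round(3).tolist(),P[:,2].max())
to(.4805,.3175,.27,69.2)
E
```

```text
top [[0.375, 0.604, 0.148], [0.361, 0.571, 0.139], [0.351, 0.568, 0.121], [0.344, 0.592, 0.235], [0.336, 0.587, 0.194], [0.328, 0.567, 0.146], [0.313, 0.597, 0.156], [0.27, 0.61, 0.137], [0.27, 0.607, 0.261], [0.245, 0.577, 0.1], [0.235, 0.576, 0.105], [0.226, 0.581, 0.109], [0.212, 0.598, 0.122]] 0.32337461067610335
side [[0.232, 0.606, 0.593], [0.293, 0.567, 0.574], [0.252, 0.612, 0.546], [0.319, 0.621, 0.518], [0.293, 0.624, 0.478], [0.297, 0.617, 0.437], [0.288, 0.62, 0.39], [0.344, 0.695, 0.327], [0.33, 0.715, 0.287], [0.347, 0.597, 0.238], [0.337, 0.579, 0.165], [0.331, 0.567, 0.132], [0.245, 0.573, 0.106]] 0.5974951631615605
t 0.1 p [0.2993 0.6599 0.2179] rpy [-1.7992e+02  1.0000e-02  1.5561e+02] psi 65.6 w 0.999 gf 0.0 ft [ 0.5  0.2 -0.3] q1,q7 [-70.  -5.]
  delta units tool [-3.064 -2.37  -0.521] turn z units -0.06
```

Emit:
carry_out(increments=[0,0,-0.3,0,0,0,1,0,0,-0.6,0,0,0,1,0,0,-0.9,0,0,0,1,0,0,-1,0,0,0,1,0,0,-1,0,0,0,1], grip_force=20)

```text
time_s: 0.52
ee_pos: [0.2999, 0.6613, 0.3216]
orientation: [179.7, -0.0, 155.6]
ft_force: [-0.3, 0.5, 0.3]
width: 1.002
grasp_force: 0.0
```

Emit:
carry_out(increments=[-0.15,-0.1,-0.1,0,0,0,1,-0.35,-0.25,-0.2,0,0,0,1,-0.55,-0.4,-0.2,0,0,0,1,-0.75,-0.6,-0.2,0,0,0,1,-0.9,-0.7,-0.2,0,0,0,1,-1,-0.8,-0.2,0,0,0,1])

```text
time_s: 1.02
ee_pos: [0.3591, 0.5434, 0.3375]
orientation: [-179.9, 0.0, 155.5]
ft_force: [0.0, 0.6, -0.6]
width: 0.997
grasp_force: 0.0
```

Emit:
carry_out(increments=[-0.2,-0.15,0,0,0,0,1,-0.4,-0.3,0,0,0,0,1,-0.6,-0.45,0,0,0,0,1,-0.8,-0.6,0,0,0,0,1,-1,-0.8,0,0,0,0,1])

```text
time_s: 1.43
ee_pos: [0.4157, 0.4315, 0.3377]
orientation: [-180.0, -0.0, 155.7]
ft_force: [0.4, -1.0, 0.5]
width: 1.0
grasp_force: 0.0
```

Emit:
carry_out(increments=[-0.2,-0.15,0,0,0,0,1,-0.4,-0.3,0,0,0,0,1,-0.6,-0.45,0,0,0,0,1,-0.8,-0.6,0.2,0,0,0,1,-1,-0.77,0.4,0,0,-0.06,1,-1.0,-0.77,0.6,0,0,-0.06,1,-1.0,-0.77,0.6,0,0,-0.06,1])

```text
time_s: 2.02
ee_pos: [0.4738, 0.3179, 0.2749]
orientation: [-179.7, -0.2, 159.1]
ft_force: [0.0, -0.9, -0.7]
width: 1.003
grasp_force: 0.0
```

```bash
python3 - <<'E'
from h import *
to(.4805,.3175,.215,69.2)
p,W=get("top"); cv2.imwrite("pics/top1.png",p[:,:,::-1])
m=(W[...,2]>.2)&(np.hypot(W[...,0]-.48,W[...,1]-.3175)<.12); print(m.sum(),W[m][::max(1,m.sum()//8)].round(3))
E
```

```text
t 2.02 p [0.4738 0.3179 0.2749] rpy [-1.7969e+02 -1.7000e-01  1.5908e+02] psi 69.1 w 1.003 gf 0.0 ft [ 0.  -0.9 -0.7] q1,q7 [-42.  31.]
  delta units tool [-0.064  0.02   0.599] turn z units -0.002
9448 [[0.537 0.31  0.636]
 [0.498 0.275 0.646]
 [0.47  0.297 0.684]
 [0.458 0.258 0.685]
 [0.47  0.279 0.517]
 [0.455 0.287 0.543]
 [0.424 0.255 0.731]
 [0.446 0.321 0.376]]
```

Emit:
carry_out(increments=[-0.06,0.02,0.1,0,0,0,1,-0.06,0.02,0.25,0,0,0,1,-0.06,0.02,0.4,0,0,0,1,-0.06,0.02,0.6,0,0,0,1,-0.06,0.02,0.6,0,0,0,1,-0.06,0.02,0.6,0,0,0,1])

```text
time_s: 2.57
ee_pos: [0.4809, 0.3211, 0.2185]
orientation: [-180.0, -0.0, 159.3]
ft_force: [-1.0, 0.9, -0.2]
width: 1.003
grasp_force: 0.0
```

```bash
python3 - <<'E'
from h import *
to(.4805,.3175,.165,69.2)
p,W=get("side"); cv2.imwrite("pics/s1.png",cv2.resize(p[60:210,190:390,::-1],(800,600),interpolation=cv2.INTER_CUBIC))
E
```

```text
t 2.57 p [0.4809 0.3211 0.2185] rpy [-1.7997e+02 -3.0000e-02  1.5928e+02] psi 69.3 w 1.003 gf 0.0 ft [-1.   0.9 -0.2] q1,q7 [-41.  32.]
  delta units tool [-0.009 -0.036  0.535] turn z units 0.001
```

View pics/s1.png

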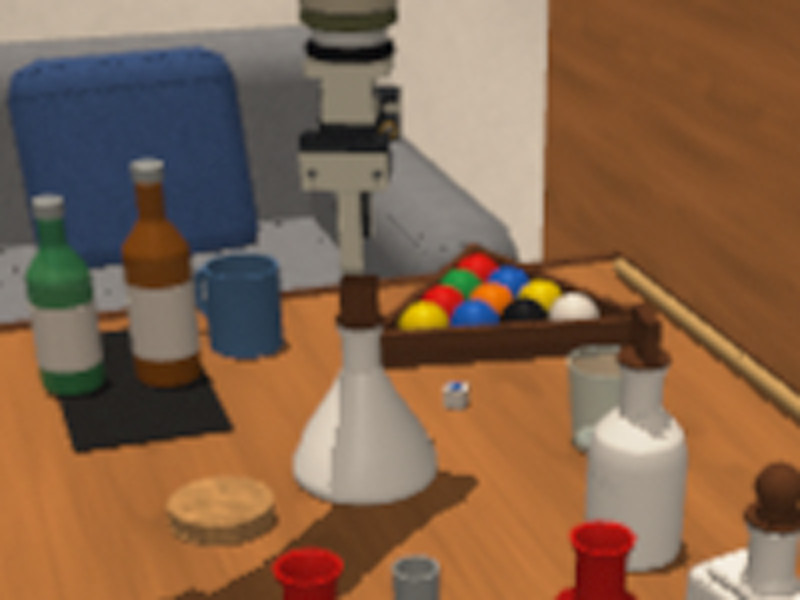

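The gripper, at crop (352,220), hangs straight above the cube at crop (360,300), so the calibration agrees with the robot. I'll descend and grip.

Emit:
carry_out(increments=[-0.01,-0.04,0.15,0,0,0,1,-0.01,-0.04,0.3,0,0,0,1,-0.01,-0.04,0.45,0,0,0,1,-0.01,-0.04,0.53,0,0,0,1,-0.01,-0.04,0.53,0,0,0,1,-0.01,-0.04,0.53,0,0,0,1])

```text
time_s: 3.12
ee_pos: [0.481, 0.3166, 0.1664]
orientation: [180.0, 0.0, 159.2]
ft_force: [-0.6, 0.4, 0.1]
width: 0.998
grasp_force: 0.0
```

```bash
python3 - <<'E'
from h import *
to(.4805,.3175,.165,69.2)
E
```

```text
t 3.12 p [0.481  0.3166 0.1664] rpy [1.7996e+02 2.0000e-02 1.5922e+02] psi 69.2 w 0.998 gf 0.0 ft [-0.6  0.4  0.1] q1,q7 [-41.  32.]
  delta units tool [0.008 0.006 0.014] turn z units 0.0
```

Emit:
carry_out(increments=[0,0,0,0,0,0,0.5,0,0,0,0,0,0,0.5,0,0,0,0,0,0,0.5,0,0,0,0,0,0,0.3,0,0,0,0,0,0,0.2,0,0,0,0,0,0,0.2,0,0,0,0,0,0,0.2,0,0,0,0,0,0,0.2,0,0,0,0,0,0,0.2,0,0,0,0,0,0,0.2])

```text
time_s: 3.95
ee_pos: [0.4807, 0.3162, 0.1656]
orientation: [180.0, 0.0, 159.2]
ft_force: [0.3, 0.2, -0.3]
width: 0.362
grasp_force: 20.0
```

Emit:
carry_out(increments=[0,0,-0.1,0,0,0,0.2,0,0,-0.2,0,0,0,0.2,0,0,-0.3,0,0,0,0.2,0,0,-0.4,0,0,0,0.2,0,0,-0.5,0,0,0,0.2,0,0,-0.6,0,0,0,0.2,0,0,-0.6,0,0,0,0.2])

```text
time_s: 4.53
ee_pos: [0.4815, 0.3167, 0.2281]
orientation: [179.8, 0.1, 159.2]
ft_force: [0.2, -0.6, -0.3]
width: 0.361
grasp_force: 20.0
```

```bash
python3 - <<'E'
from h import *
to(.4485,.0553,.226,69.2)
p,W=get("side"); cv2.imwrite("pics/s2.png",cv2.resize(p[60:210,190:390,::-1],(800,600),interpolation=cv2.INTER_CUBIC))
E
```

```text
t 4.53 p [0.4815 0.3167 0.2281] rpy [1.7983e+02 1.0000e-01 1.5920e+02] psi 69.2 w 0.361 gf 20.0 ft [ 0.2 -0.6 -0.3] q1,q7 [-41.  32.]
  delta units tool [-0.62  -2.561  0.021] turn z units -0.0
```

View pics/s2.png

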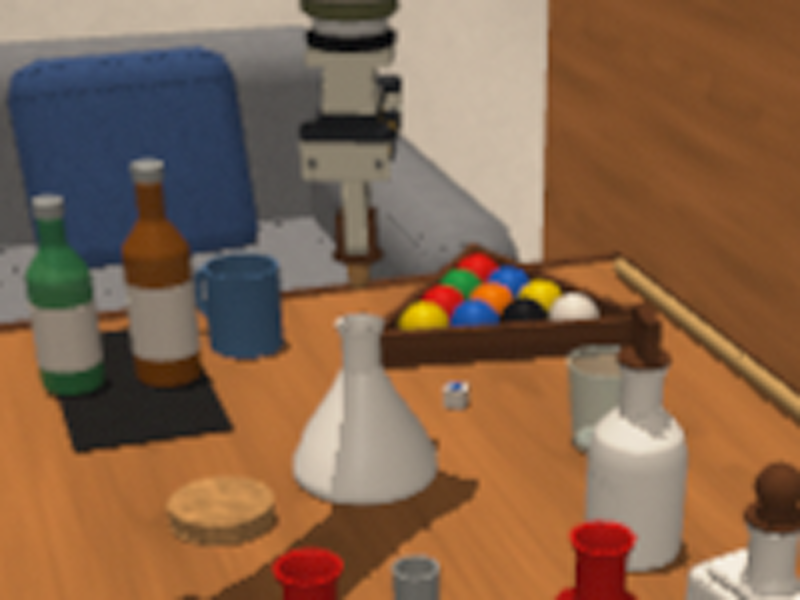

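The crop shows the cube stopper lifted clean, its plug at crop (358,272), and the ship's decanter still standing at (362,330). I'll carry it to the measure.

Emit:
carry_out(increments=[-0.03,-0.12,0,0,0,0,0.2,-0.07,-0.27,0,0,0,0,0.2,-0.11,-0.42,0,0,0,0,0.2,-0.15,-0.57,0,0,0,0,0.2,-0.18,-0.72,0,0,0,0,0.2,-0.21,-0.85,0,0,0,0,0.2])

```text
time_s: 5.08
ee_pos: [0.4696, 0.2267, 0.2255]
orientation: [-180.0, -0.0, 159.1]
ft_force: [0.6, 0.7, -0.6]
width: 0.364
grasp_force: 20.0
```

Emit:
carry_out(increments=[-0.03,-0.12,0,0,0,0,0.2,-0.07,-0.27,0.1,0,0,0,0.2,-0.11,-0.42,0.2,0,0,0,0.2,-0.15,-0.57,0.3,0,0,0,0.2,-0.18,-0.72,0.4,0,0,0,0.2,-0.21,-0.85,0.4,0,0,0,0.2])

```text
time_s: 5.58
ee_pos: [0.4584, 0.1404, 0.1844]
orientation: [-179.9, -0.1, 159.2]
ft_force: [-0.0, -1.2, -0.4]
width: 0.367
grasp_force: 20.0
```

Emit:
carry_out(increments=[-0.03,-0.12,0,0,0,0,0.2,-0.07,-0.27,0.1,0,0,0,0.2,-0.11,-0.42,0.2,0,0,0,0.2,-0.15,-0.57,0.3,0,0,0,0.2,-0.18,-0.72,0.4,0,0,0,0.2,-0.2,-0.86,0.4,0,0,0,0.2,-0.2,-0.86,0.4,0,0,0,0.2,-0.2,-0.86,0.4,0,0,0,0.2])

```text
time_s: 6.25
ee_pos: [0.4481, 0.0542, 0.1462]
orientation: [180.0, 0.0, 159.1]
ft_force: [-0.0, 0.5, 0.2]
width: 0.364
grasp_force: 20.0
```

```bash
python3 - <<'E'
from h import *
to(.4485,.0553,.0595,69.2)
E
```

```text
t 6.25 p [0.4481 0.0542 0.1462] rpy [1.7996e+02 5.0000e-02 1.5910e+02] psi 69.1 w 0.364 gf 20.0 ft [-0.   0.5  0.2] q1,q7 [-16.  57.]
  delta units tool [0.    0.011 0.867] turn z units -0.002
```

Emit:
carry_out(increments=[0,0.01,0.12,0,0,0,0.2,0,0.01,0.24,0,0,0,0.2,0,0.01,0.36,0,0,0,0.2,0,0.01,0.48,0,0,0,0.2,0,0.01,0.6,0,0,0,0.2,0,0.01,0.7,0,0,0,0.2,0,0.01,0.78,0,0,0,0.2,0,0.01,0.83,0,0,0,0.2,0,0.01,0.86,0,0,0,0.2,0,0.01,0.86,0,0,0,0.2,0,0.01,0.86,0,0,0,0.2])

```text
time_s: 7.17
ee_pos: [0.4483, 0.0559, 0.0599]
orientation: [180.0, 0.0, 159.2]
ft_force: [-0.9, -0.9, -0.9]
width: 0.366
grasp_force: 20.0
```

```bash
python3 - <<'E'
from h import *
to(.4485,.0553,.0595,69.2)
p,W=get("side"); cv2.imwrite("pics/s3.png",cv2.resize(p[130:250,220:380,::-1],(800,600),interpolation=cv2.INTER_CUBIC))
E
```

```text
t 7.17 p [0.4483 0.0559 0.0599] rpy [1.7999e+02 2.0000e-02 1.5921e+02] psi 69.2 w 0.366 gf 20.0 ft [-0.9 -0.9 -0.9] q1,q7 [-15.  58.]
  delta units tool [-0.004 -0.005  0.004] turn z units 0.0
```

View pics/s3.png

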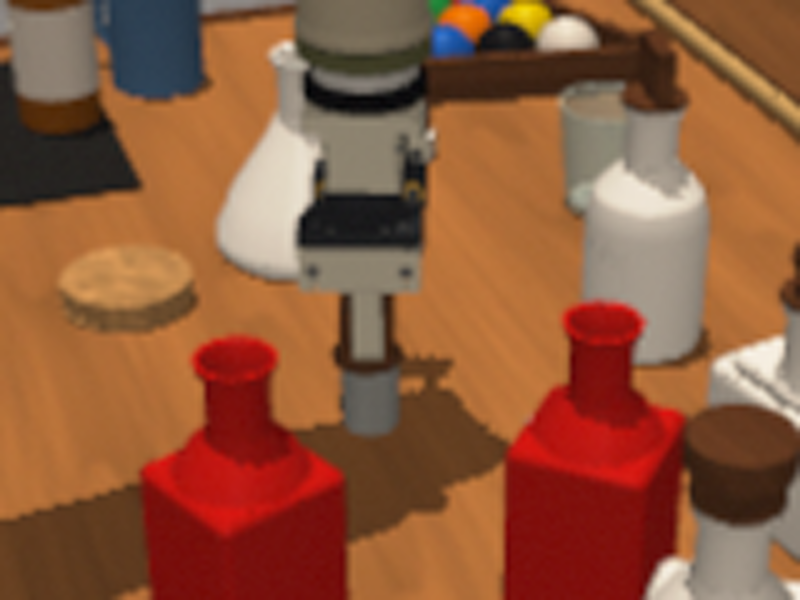

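The collar, at crop (368,355), sits on the rim of the measure at (370,395). I'll release, go up, and head for the square decanter.

Emit:
carry_out(increments=[0,0,0,0,0,0,0.5,0,0,0,0,0,0,0.6,0,0,0,0,0,0,0.8,0,0,0,0,0,0,1,0,0,0,0,0,0,1,0,0,0,0,0,0,1])

```text
time_s: 7.72
ee_pos: [0.4481, 0.0558, 0.0597]
orientation: [180.0, 0.0, 159.2]
ft_force: [-0.2, -0.4, -0.7]
width: 0.743
grasp_force: 0.0
```

Emit:
carry_out(increments=[0,0,-0.1,0,0,0,1,0,0,-0.25,0,0,0,1,0,0,-0.4,0,0,0,1,0,0,-0.6,0,0,0,1,0,0,-0.8,0,0,0,1,0,0,-1,0,0,0,1])

```text
time_s: 8.22
ee_pos: [0.4478, 0.0557, 0.1605]
orientation: [-180.0, -0.0, 159.2]
ft_force: [1.0, -0.2, -0.7]
width: 1.002
grasp_force: 0.0
```

Emit:
carry_out(increments=[0,0,-0.2,0,0,0,1,0,0,-0.4,0,0,0,1,0,0,-0.6,0,0,0,1,0,0,-0.8,0,0,0,1,0,0,-1,0,0,0,1,0,0,-1,0,0,0,1])

```text
time_s: 8.72
ee_pos: [0.4493, 0.0559, 0.2627]
orientation: [179.8, 0.2, 159.2]
ft_force: [1.2, 0.3, 0.3]
width: 1.003
grasp_force: 0.0
```

```bash
python3 - <<'E'
from h import *
to(.504,-.328,.26,69.2)
W=get("side")[1]
def near(x,y,r,z0,z1): return W[(np.hypot(W[...,0]-x,W[...,1]-y)<r)&(W[...,2]>z0)&(W[...,2]<z1)]
print(near(.4485,.0553,.03,.06,.12).mean(0), near(.4485,.0553,.03,.06,.12)[:,2].max(),near(.4485,.0553,.05,.01,.045).mean(0))
E
```

```text
t 8.72 p [0.4493 0.0559 0.2627] rpy [179.83   0.23 159.19] psi 69.2 w 1.003 gf 0.0 ft [1.2 0.3 0.3] q1,q7 [-17.  56.]
  delta units tool [-1.875 -3.395  0.027] turn z units -0.0
[0.44373301 0.04498539 0.07909739] 0.09018155713810987 [0.44466981 0.04077263 0.02704054]
```

Emit:
carry_out(increments=[-0.07,-0.12,0,0,0,0,1,-0.15,-0.27,0,0,0,0,1,-0.23,-0.42,0,0,0,0,1,-0.31,-0.57,0,0,0,0,1,-0.4,-0.72,0,0,0,0,1,-0.47,-0.85,0,0,0,0,1])

```text
time_s: 9.27
ee_pos: [0.4613, -0.0415, 0.2585]
orientation: [-179.9, -0.1, 159.2]
ft_force: [-0.7, -0.6, 0.5]
width: 0.997
grasp_force: 0.0
```

Emit:
carry_out(increments=[-0.07,-0.12,0,0,0,0,1,-0.15,-0.27,0,0,0,0,1,-0.23,-0.42,0,0,0,0,1,-0.31,-0.57,0,0,0,0,1,-0.4,-0.72,0,0,0,0,1,-0.47,-0.85,0,0,0,0,1])

```text
time_s: 9.77
ee_pos: [0.4751, -0.1376, 0.2584]
orientation: [-180.0, -0.1, 159.2]
ft_force: [1.0, -0.4, -1.0]
width: 0.998
grasp_force: 0.0
```

Emit:
carry_out(increments=[-0.07,-0.12,0,0,0,0,1,-0.15,-0.27,0,0,0,0,1,-0.23,-0.42,0,0,0,0,1,-0.31,-0.57,0,0,0,0,1,-0.4,-0.72,0,0,0,0,1,-0.47,-0.85,0,0,0,0,1])

```text
time_s: 10.27
ee_pos: [0.4889, -0.2337, 0.2582]
orientation: [-180.0, -0.1, 159.2]
ft_force: [0.7, 1.0, 0.3]
width: 0.998
grasp_force: 0.0
```

Emit:
carry_out(increments=[-0.07,-0.12,0,0,0,0,1,-0.15,-0.27,0,0,0,0,1,-0.23,-0.42,0,0,0,0,1,-0.31,-0.57,0,0,0,0,1,-0.4,-0.72,0,0,0,0,1,-0.46,-0.84,0,0,0,0,1,-0.46,-0.84,0,0,0,0,1,-0.46,-0.84,0,0,0,0,1])

```text
time_s: 10.93
ee_pos: [0.5021, -0.3276, 0.2589]
orientation: [180.0, -0.1, 159.1]
ft_force: [-0.3, -0.4, 0.2]
width: 0.999
grasp_force: 0.0
```

```bash
python3 - <<'E'
from h import *
to(.504,-.328,.19,69.2)
E
```

```text
t 10.93 p [ 0.5021 -0.3276  0.2589] rpy [ 1.7999e+02 -7.0000e-02  1.5915e+02] psi 69.1 w 0.999 gf 0.0 ft [-0.3 -0.4  0.2] q1,q7 [ 20. 103.]
  delta units tool [-0.019  0.003  0.689] turn z units -0.001
```

Emit:
carry_out(increments=[-0.02,0,0.1,0,0,0,1,-0.02,0,0.2,0,0,0,1,-0.02,0,0.35,0,0,0,1,-0.02,0,0.5,0,0,0,1,-0.02,0,0.6,0,0,0,1,-0.02,0,0.68,0,0,0,1,-0.02,0,0.68,0,0,0,1,-0.02,0,0.68,0,0,0,1])

```text
time_s: 11.6
ee_pos: [0.5044, -0.3279, 0.1913]
orientation: [180.0, -0.0, 159.2]
ft_force: [0.1, -0.1, 0.5]
width: 0.996
grasp_force: 0.0
```

Emit:
carry_out(increments=[0,0,0,0,0,0,0.7,0,0,0,0,0,0,0.7,0,0,0,0,0,0,0.65,0,0,0,0,0,0,0.55,0,0,0,0,0,0,0.45,0,0,0,0,0,0,0.4,0,0,0,0,0,0,0.4,0,0,0,0,0,0,0.4,0,0,0,0,0,0,0.4,0,0,0,0,0,0,0.4])

```text
time_s: 12.43
ee_pos: [0.5044, -0.3283, 0.1918]
orientation: [-180.0, 0.0, 159.2]
ft_force: [-1.1, -0.0, 2.3]
width: 0.578
grasp_force: 20.0
```

Emit:
carry_out(increments=[0,0,-0.1,0,0,0,0.4,0,0,-0.2,0,0,0,0.4,0,0,-0.3,0,0,0,0.4,0,0,-0.4,0,0,0,0.4,0,0,-0.5,0,0,0,0.4,0,0,-0.6,0,0,0,0.4,0,0,-0.7,0,0,0,0.4,0,0,-0.7,0,0,0,0.4])

```text
time_s: 13.1
ee_pos: [0.5052, -0.3288, 0.2641]
orientation: [-180.0, 0.2, 159.2]
ft_force: [-0.4, 0.1, -1.1]
width: 0.573
grasp_force: 20.0
```

```bash
python3 - <<'E'
from h import *
to(.481,.317,.26,69.2)
p,W=get("side"); cv2.imwrite("pics/s4.png",cv2.resize(p[130:310,290:530,::-1],(800,600),interpolation=cv2.INTER_CUBIC))
E
```

```text
t 13.1 p [ 0.5052 -0.3288  0.2641] rpy [-179.98    0.19  159.2 ] psi 69.2 w 0.573 gf 20.0 ft [-0.4  0.1 -1.1] q1,q7 [ 20. 103.]
  delta units tool [2.52  5.952 0.041] turn z units -0.0
```

View pics/s4.png

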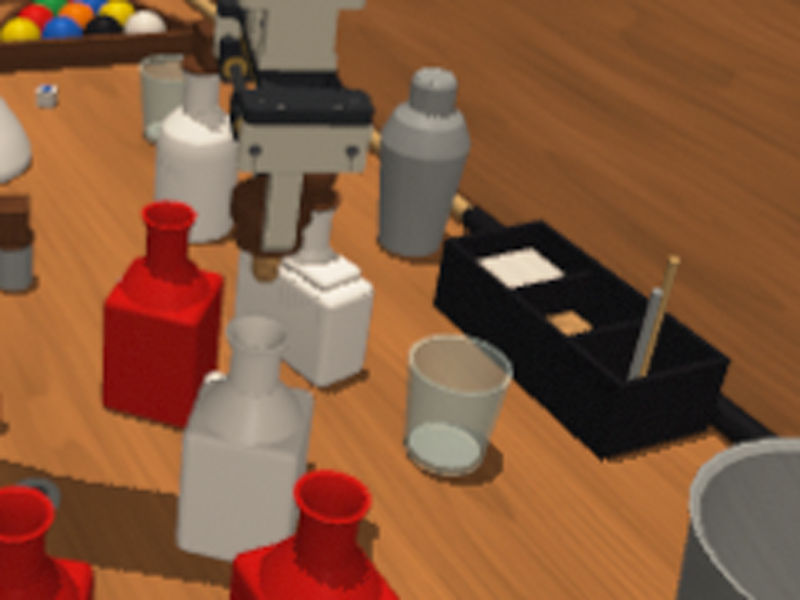

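The button is up, with its plug at crop (265,268), and the square decanter's mouth at (258,335) is open. I'll carry it to the ship's decanter.

Emit:
carry_out(increments=[0.06,0.12,0,0,0,0,0.4,0.12,0.27,0,0,0,0,0.4,0.18,0.42,0,0,0,0,0.4,0.24,0.57,0,0,0,0,0.4,0.3,0.72,0,0,0,0,0.4,0.36,0.85,0,0,0,0,0.4])

```text
time_s: 13.65
ee_pos: [0.5004, -0.2337, 0.2608]
orientation: [180.0, -0.1, 159.3]
ft_force: [0.9, 0.5, -0.8]
width: 0.575
grasp_force: 20.0
```

Emit:
carry_out(increments=[0.06,0.12,0,0,0,0,0.4,0.12,0.27,0,0,0,0,0.4,0.18,0.42,0,0,0,0,0.4,0.24,0.57,0,0,0,0,0.4,0.3,0.72,0,0,0,0,0.4,0.36,0.85,0,0,0,0,0.4])

```text
time_s: 14.15
ee_pos: [0.4969, -0.1419, 0.2612]
orientation: [180.0, -0.1, 159.2]
ft_force: [0.0, -0.3, -1.1]
width: 0.577
grasp_force: 20.0
```

Emit:
carry_out(increments=[0.06,0.12,0,0,0,0,0.4,0.12,0.27,0,0,0,0,0.4,0.18,0.42,0,0,0,0,0.4,0.24,0.57,0,0,0,0,0.4,0.3,0.72,0,0,0,0,0.4,0.36,0.85,0,0,0,0,0.4])

```text
time_s: 14.65
ee_pos: [0.4932, -0.0498, 0.2612]
orientation: [-180.0, -0.1, 159.2]
ft_force: [1.0, 0.1, -1.1]
width: 0.575
grasp_force: 20.0
```

Emit:
carry_out(increments=[0.06,0.12,0,0,0,0,0.4,0.12,0.27,0,0,0,0,0.4,0.18,0.42,0,0,0,0,0.4,0.24,0.57,0,0,0,0,0.4,0.3,0.72,0,0,0,0,0.4,0.36,0.85,0,0,0,0,0.4])

```text
time_s: 15.15
ee_pos: [0.4896, 0.0423, 0.2612]
orientation: [-180.0, -0.0, 159.2]
ft_force: [0.2, 0.0, -0.0]
width: 0.576
grasp_force: 20.0
```

Emit:
carry_out(increments=[0.06,0.12,0,0,0,0,0.4,0.12,0.27,0,0,0,0,0.4,0.18,0.42,0,0,0,0,0.4,0.24,0.57,0,0,0,0,0.4,0.3,0.72,0,0,0,0,0.4,0.36,0.85,0,0,0,0,0.4])

```text
time_s: 15.65
ee_pos: [0.4861, 0.1344, 0.2612]
orientation: [-180.0, -0.0, 159.2]
ft_force: [0.2, -0.4, -0.3]
width: 0.578
grasp_force: 20.0
```

Emit:
carry_out(increments=[0.06,0.12,0,0,0,0,0.4,0.12,0.27,0,0,0,0,0.4,0.18,0.42,0,0,0,0,0.4,0.24,0.57,0,0,0,0,0.4,0.3,0.72,0,0,0,0,0.4,0.36,0.85,0,0,0,0,0.4])

```text
time_s: 16.15
ee_pos: [0.4825, 0.2265, 0.2611]
orientation: [-180.0, -0.0, 159.2]
ft_force: [0.1, 0.6, -0.5]
width: 0.578
grasp_force: 20.0
```

Emit:
carry_out(increments=[0.06,0.12,0,0,0,0,0.4,0.12,0.27,0,0,0,0,0.4,0.18,0.42,0,0,0,0,0.4,0.24,0.57,0,0,0,0,0.4,0.3,0.72,0,0,0,0,0.4,0.36,0.85,0,0,0,0,0.4,0.36,0.85,0,0,0,0,0.4,0.36,0.85,0,0,0,0,0.4])

```text
time_s: 16.82
ee_pos: [0.4796, 0.318, 0.2613]
orientation: [-180.0, -0.0, 159.3]
ft_force: [-0.5, -1.2, -1.1]
width: 0.576
grasp_force: 20.0
```

```bash
python3 - <<'E'
from h import *
to(.481,.317,.1675,69.2)
E
```

```text
t 16.82 p [0.4796 0.318  0.2613] rpy [-1.7996e+02 -1.0000e-02  1.5929e+02] psi 69.3 w 0.576 gf 20.0 ft [-0.5 -1.2 -1.1] q1,q7 [-40.  31.]
  delta units tool [-0.017 -0.004  0.938] turn z units 0.001
```

Down into the ship's decanter, checking contact force before I release.

Emit:
carry_out(increments=[-0.02,0,0.12,0,0,0,0.4,-0.02,0,0.25,0,0,0,0.4,-0.02,0,0.38,0,0,0,0.4,-0.02,0,0.5,0,0,0,0.4,-0.02,0,0.62,0,0,0,0.4,-0.02,0,0.74,0,0,0,0.4,-0.02,0,0.84,0,0,0,0.4,-0.02,0,0.9,0,0,0,0.4,-0.02,0,0.93,0,0,0,0.4,-0.02,0,0.93,0,0,0,0.4,-0.02,0,0.93,0,0,0,0.4])

```text
time_s: 17.73
ee_pos: [0.4821, 0.3167, 0.1689]
orientation: [180.0, 0.0, 159.2]
ft_force: [0.5, -0.5, -0.6]
width: 0.577
grasp_force: 20.0
```

```bash
python3 - <<'E'
from h import *
to(.481,.317,.1665,69.2)
W=get("side")[1]
def near(x,y,r,z0,z1): return W[(np.hypot(W[...,0]-x,W[...,1]-y)<r)&(W[...,2]>z0)&(W[...,2]<z1)]
P=near(.481,.317,.09,.003,.02); print(len(P),P.mean(0).round(4), near(.481,.317,.032,.17,.19).mean(0).round(4))
E
```

```text
t 17.73 p [0.4821 0.3167 0.1689] rpy [1.7999e+02 2.0000e-02 1.5919e+02] psi 69.2 w 0.577 gf 20.0 ft [ 0.5 -0.5 -0.6] q1,q7 [-40.  31.]
  delta units tool [ 0.012 -0.001  0.024] turn z units -0.0
163 [0.4664 0.2657 0.0122] [0.4815 0.2996 0.1827]
```

Emit:
carry_out(increments=[0,0,0.01,0,0,0,0.4,0,0,0.01,0,0,0,0.7,0,0,0.01,0,0,0,0.8,0,0,0.01,0,0,0,1,0,0,0.01,0,0,0,1,0,0,0.01,0,0,0,1,0,0,0.01,0,0,0,1,0,0,0.01,0,0,0,1])

```text
time_s: 18.45
ee_pos: [0.4819, 0.3168, 0.1677]
orientation: [180.0, 0.0, 159.2]
ft_force: [0.7, -0.2, 1.2]
width: 0.991
grasp_force: 0.0
```

Emit:
carry_out(increments=[0,0,-0.1,0,0,0,1,0,0,-0.25,0,0,0,1,0,0,-0.4,0,0,0,1,0,0,-0.6,0,0,0,1,0,0,-0.8,0,0,0,1,0,0,-0.95,0,0,0,1,0,0,-0.95,0,0,0,1])

```text
time_s: 19.03
ee_pos: [0.4832, 0.3176, 0.2664]
orientation: [179.7, 0.2, 159.2]
ft_force: [1.0, 0.6, 0.1]
width: 1.001
grasp_force: 0.0
```

Emit:
carry_out(increments=[-0.03,-0.12,0,0,0,0,1,-0.07,-0.27,0,0,0,0,1,-0.11,-0.42,0,0,0,0,1,-0.15,-0.57,0,0,0,0,1,-0.18,-0.72,0,0,0,0,1,-0.21,-0.85,0,0,0,0,1])

```text
time_s: 19.53
ee_pos: [0.4709, 0.2272, 0.2623]
orientation: [-179.9, -0.0, 159.1]
ft_force: [1.1, 0.2, -0.4]
width: 1.001
grasp_force: 0.0
```

Emit:
carry_out(increments=[-0.03,-0.12,0,0,0,0,1,-0.07,-0.27,0.1,0,0,0,1,-0.11,-0.42,0.2,0,0,0,1,-0.15,-0.57,0.3,0,0,0,1,-0.18,-0.72,0.4,0,0,0,1,-0.21,-0.85,0.4,0,0,0,1])

```text
time_s: 20.03
ee_pos: [0.4596, 0.141, 0.2213]
orientation: [-179.9, -0.1, 159.2]
ft_force: [0.5, -0.6, 0.6]
width: 1.0
grasp_force: 0.0
```

Emit:
carry_out(increments=[-0.03,-0.12,0.1,0,0,0,1,-0.07,-0.27,0.2,0,0,0,1,-0.11,-0.42,0.3,0,0,0,1,-0.15,-0.57,0.4,0,0,0,1,-0.18,-0.72,0.5,0,0,0,1,-0.2,-0.86,0.6,0,0,0,1,-0.2,-0.86,0.6,0,0,0,1,-0.2,-0.86,0.6,0,0,0,1])

```text
time_s: 20.7
ee_pos: [0.4489, 0.0547, 0.1629]
orientation: [-180.0, -0.0, 159.1]
ft_force: [0.1, -0.3, -0.5]
width: 0.999
grasp_force: 0.0
```

```bash
python3 - <<'E'
from h import *
to(.4485,.0556,.0597,69.2)
def near(W,x,y,r,z0,z1): return W[(np.hypot(W[...,0]-x,W[...,1]-y)<r)&(W[...,2]>z0)&(W[...,2]<z1)]
for n in ("top","side"):
    W=get(n)[1]; P=near(W,.481,.317,.035,.16,.23); Q=P[P[:,2]>.183]; print(n,len(P),Q.mean(0) if len(Q) else 0,P[:,2].max() if len(P) else 0)
E
```

```text
t 20.7 p [0.4489 0.0547 0.1629] rpy [-1.7999e+02 -2.0000e-02  1.5910e+02] psi 69.1 w 0.999 gf 0.0 ft [ 0.1 -0.3 -0.5] q1,q7 [-16.  57.]
  delta units tool [0.007 0.006 1.032] turn z units -0.002
top 449 [0.48218318 0.31533605 0.19058494] 0.19675672919631695
side 86 [0.47423865 0.31109657 0.18796453] 0.19072534006341735
```

The button is seated: its top reads 0.191 m, as expected, and its xy is within 2 mm of the axis. Next I'll pick the cube out of the measure.

Emit:
carry_out(increments=[0.01,0.01,0.15,0,0,0,1,0.01,0.01,0.3,0,0,0,1,0.01,0.01,0.45,0,0,0,1,0.01,0.01,0.6,0,0,0,1,0.01,0.01,0.75,0,0,0,1,0.01,0.01,0.9,0,0,0,1,0.01,0.01,1,0,0,0,1,0.01,0.01,1,0,0,0,1,0.01,0.01,1,0,0,0,1])

```text
time_s: 21.55
ee_pos: [0.4487, 0.0575, 0.0628]
orientation: [180.0, -0.0, 159.3]
ft_force: [-0.2, -0.5, 0.8]
width: 0.997
grasp_force: 0.0
```

Emit:
carry_out(increments=[0,0,0.02,0,0,0,0.6,0,0,0.02,0,0,0,0.5,0,0,0.02,0,0,0,0.5,0,0,0.02,0,0,0,0.4,0,0,0.02,0,0,0,0.3,0,0,0.02,0,0,0,0.2,0,0,0.02,0,0,0,0.2,0,0,0.02,0,0,0,0.2,0,0,0.02,0,0,0,0.2,0,0,0.02,0,0,0,0.2,0,0,0.02,0,0,0,0.2,0,0,0.02,0,0,0,0.2])

```text
time_s: 22.55
ee_pos: [0.4484, 0.0567, 0.0606]
orientation: [-180.0, -0.0, 159.2]
ft_force: [-0.2, -0.7, 0.7]
width: 0.365
grasp_force: 20.0
```

Emit:
carry_out(increments=[0,0,-0.1,0,0,0,0.2,0,0,-0.2,0,0,0,0.2,0,0,-0.3,0,0,0,0.2,0,0,-0.45,0,0,0,0.2,0,0,-0.6,0,0,0,0.2,0,0,-0.8,0,0,0,0.2,0,0,-1,0,0,0,0.2])

```text
time_s: 23.13
ee_pos: [0.4479, 0.0566, 0.1612]
orientation: [-180.0, -0.0, 159.2]
ft_force: [0.5, 0.8, -0.9]
width: 0.361
grasp_force: 20.0
```

Emit:
carry_out(increments=[0,0,-0.2,0,0,0,0.2,0,0,-0.4,0,0,0,0.2,0,0,-0.6,0,0,0,0.2,0,0,-0.8,0,0,0,0.2,0,0,-1,0,0,0,0.2,0,0,-1,0,0,0,0.2])

```text
time_s: 23.63
ee_pos: [0.4497, 0.0569, 0.2637]
orientation: [179.8, 0.2, 159.2]
ft_force: [1.3, 0.0, -0.4]
width: 0.367
grasp_force: 20.0
```

```bash
python3 - <<'E'
from h import *
to(.504,-.328,.26,52)
p,W=get("side"); cv2.imwrite("pics/s5.png",cv2.resize(p[80:260,220:460,::-1],(800,600),interpolation=cv2.INTER_CUBIC))
E
```

```text
t 23.63 p [0.4497 0.0569 0.2637] rpy [179.83   0.23 159.19] psi 69.2 w 0.367 gf 20.0 ft [ 1.3  0.  -0.4] q1,q7 [-18.  56.]
  delta units tool [-1.875 -3.405  0.037] turn z units 0.287
```

View pics/s5.png

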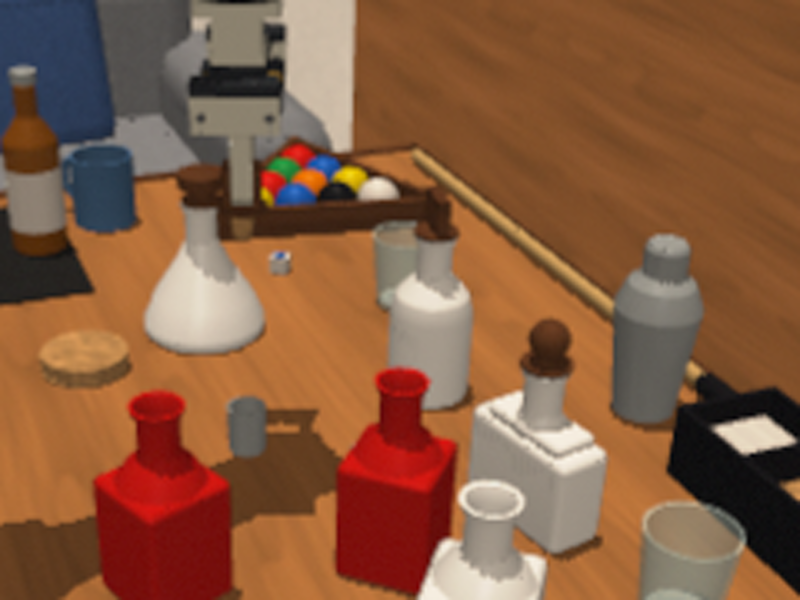

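The cube is lifted, with its plug at crop (243,230). The measure still stands at (247,425), and the button sits flat on the ship's decanter at (200,180). On to the square decanter.

Emit:
carry_out(increments=[-0.07,-0.12,0,0,0,0,0.2,-0.15,-0.27,0,0,0,0,0.2,-0.23,-0.42,0,0,0,0,0.2,-0.31,-0.57,0,0,0,0,0.2,-0.4,-0.72,0,0,0,0,0.2,-0.47,-0.85,0,0,0,0,0.2])

```text
time_s: 24.18
ee_pos: [0.4616, -0.0406, 0.2593]
orientation: [-179.9, -0.1, 159.2]
ft_force: [0.2, -0.2, -0.9]
width: 0.367
grasp_force: 20.0
```

Emit:
carry_out(increments=[-0.07,-0.12,0,0,0,0,0.2,-0.15,-0.27,0,0,0,0,0.2,-0.23,-0.42,0,0,0,0,0.2,-0.31,-0.57,0,0,0,0,0.2,-0.4,-0.72,0,0,0,0,0.2,-0.47,-0.85,0,0,0,0,0.2])

```text
time_s: 24.68
ee_pos: [0.4754, -0.1366, 0.2592]
orientation: [-180.0, -0.1, 159.2]
ft_force: [-0.6, -0.2, -1.1]
width: 0.364
grasp_force: 20.0
```

Emit:
carry_out(increments=[-0.07,-0.12,0,0,0,0,0.2,-0.15,-0.27,0,0,0,0,0.2,-0.23,-0.42,0,0,0,0,0.2,-0.31,-0.57,0,0,0,0,0.2,-0.4,-0.72,0,0,0,0,0.2,-0.47,-0.85,0,0,0,0,0.2])

```text
time_s: 25.18
ee_pos: [0.4892, -0.2327, 0.259]
orientation: [-180.0, -0.1, 159.2]
ft_force: [-0.4, 0.4, -0.6]
width: 0.362
grasp_force: 20.0
```

Emit:
carry_out(increments=[-0.07,-0.12,0,0,0,0.04,0.2,-0.15,-0.27,0,0,0,0.1,0.2,-0.23,-0.42,0,0,0,0.16,0.2,-0.31,-0.57,0,0,0,0.22,0.2,-0.4,-0.72,0,0,0,0.26,0.2,-0.46,-0.85,0,0,0,0.29,0.2,-0.46,-0.85,0,0,0,0.29,0.2,-0.46,-0.85,0,0,0,0.29,0.2])

```text
time_s: 25.85
ee_pos: [0.5023, -0.3282, 0.2601]
orientation: [-180.0, -0.0, 141.7]
ft_force: [0.2, 0.2, -0.4]
width: 0.367
grasp_force: 20.0
```

```bash
python3 - <<'E'
from h import *
to(.504,-.328,.193,52)
E
```

```text
t 25.85 p [ 0.5023 -0.3282  0.2601] rpy [-1.7998e+02 -4.0000e-02  1.4172e+02] psi 51.7 w 0.367 gf 20.0 ft [ 0.2  0.2 -0.4] q1,q7 [17. 88.]
  delta units tool [-0.012  0.012  0.671] turn z units -0.005
```

Emit:
carry_out(increments=[-0.01,0.01,0.12,0,0,0,0.2,-0.01,0.01,0.24,0,0,0,0.2,-0.01,0.01,0.36,0,0,0,0.2,-0.01,0.01,0.48,0,0,0,0.2,-0.01,0.01,0.58,0,0,0,0.2,-0.01,0.01,0.64,0,0,0,0.2,-0.01,0.01,0.67,0,0,0,0.2,-0.01,0.01,0.67,0,0,0,0.2,-0.01,0.01,0.67,0,0,0,0.2])

```text
time_s: 26.6
ee_pos: [0.5039, -0.3271, 0.1937]
orientation: [180.0, -0.0, 141.8]
ft_force: [0.5, 0.0, -0.9]
width: 0.364
grasp_force: 20.0
```

```bash
python3 - <<'E'
from h import *
to(.504,-.328,.192,52)
W=get("side")[1]
P=W[(np.hypot(W[...,0]-.504,W[...,1]+.328)<.08)&(W[...,2]>.1)&(W[...,2]<.118)]; print(np.round(cv2.minAreaRect((P[:,:2]*1000).astype(np.float32))[0],1))
E
```

```text
t 26.6 p [ 0.5039 -0.3271  0.1937] rpy [ 1.7999e+02 -1.0000e-02  1.4182e+02] psi 51.8 w 0.364 gf 20.0 ft [ 0.5  0.  -0.9] q1,q7 [18. 90.]
  delta units tool [-0.006 -0.007  0.017] turn z units -0.003
[ 503.4 -331.7]
```

Emit:
carry_out(increments=[0,0,0.01,0,0,0,0.4,0,0,0.01,0,0,0,0.6,0,0,0.01,0,0,0,0.8,0,0,0.01,0,0,0,1,0,0,0.01,0,0,0,1,0,0,0.01,0,0,0,1,0,0,0.01,0,0,0,1,0,0,0.01,0,0,0,1])

```text
time_s: 27.32
ee_pos: [0.5039, -0.3274, 0.1926]
orientation: [180.0, 0.0, 141.8]
ft_force: [-0.8, 0.6, -0.4]
width: 0.85
grasp_force: 0.0
```

Emit:
carry_out(increments=[0,0,-0.1,0,0,0,1,0,0,-0.25,0,0,0,1,0,0,-0.4,0,0,0,1,0,0,-0.6,0,0,0,1,0,0,-0.8,0,0,0,1,0,0,-0.9,0,0,0,1,0,0,-0.9,0,0,0,1])

```text
time_s: 27.9
ee_pos: [0.5048, -0.3281, 0.2854]
orientation: [179.9, 0.2, 141.8]
ft_force: [0.3, -0.3, -0.6]
width: 1.001
grasp_force: 0.0
```

Emit:
carry_out(increments=[0.03,0.1,0,0,0,0.1,1,0.06,0.2,0,0,0,0.2,1,0.09,0.3,0,0,0,0.3,1,0.12,0.4,0,0,0,0.4,1,0.15,0.5,0,0,0,0.5,1,0.18,0.6,0,0,0,0.6,1,0.21,0.7,0,0,0,0.7,1,0.24,0.8,0,0,0,0.8,1,0.28,0.87,0,0,0,0.9,1,0.28,0.87,0,0,0,0.985,1,0.28,0.87,0,0,0,0.985,1,0.28,0.87,0,0,0,0.985,1])

```text
time_s: 28.9
ee_pos: [0.5354, -0.2414, 0.2819]
orientation: [-179.9, 0.0, 82.9]
ft_force: [-0.0, -0.1, -0.4]
width: 0.999
grasp_force: 0.0
```

```bash
python3 - <<'E'
from h import *
to(.6635,.0995,.285,-7.4)
def near(W,x,y,r,z0,z1): return W[(np.hypot(W[...,0]-x,W[...,1]-y)<r)&(W[...,2]>z0)&(W[...,2]<z1)]
for n in ("top","side"):
    W=get(n)[1]; P=near(W,.504,-.328,.03,.18,.24); Q=P[P[:,2]>.217]; print(n,len(P),Q.mean(0) if len(Q) else 0,P[:,2].max() if len(P) else 0)
E
```

```text
t 28.9 p [ 0.5354 -0.2414  0.2819] rpy [-1.7993e+02  2.0000e-02  8.2890e+01] psi -7.1 w 0.999 gf 0.0 ft [-0.  -0.1 -0.4] q1,q7 [-3. 28.]
  delta units tool [ 3.541  0.849 -0.031] turn z units 0.005
top 0 0 0
side 401 [ 0.50291538 -0.3294781   0.21913333] 0.2212792828566039
```

The cube is seated: its top reads 0.221 m, as expected. Now the paddle on the round decanter.

Emit:
carry_out(increments=[0.13,0.03,0,0,0,0,1,0.28,0.07,0,0,0,0,1,0.43,0.1,0,0,0,0,1,0.58,0.14,0,0,0,0,1,0.74,0.17,0,0,0,0,1,0.89,0.21,0,0,0,0,1])

```text
time_s: 29.5
ee_pos: [0.5681, -0.1545, 0.2826]
orientation: [-180.0, -0.0, 82.8]
ft_force: [0.6, -0.2, -0.9]
width: 1.001
grasp_force: 0.0
```

Emit:
carry_out(increments=[0.13,0.03,0,0,0,0,1,0.28,0.07,0,0,0,0,1,0.43,0.1,0,0,0,0,1,0.58,0.14,0,0,0,0,1,0.74,0.17,0,0,0,0,1,0.89,0.21,0,0,0,0,1])

```text
time_s: 30.0
ee_pos: [0.6003, -0.069, 0.2826]
orientation: [-180.0, -0.0, 82.7]
ft_force: [-0.3, 0.5, 0.5]
width: 1.001
grasp_force: 0.0
```

Emit:
carry_out(increments=[0.13,0.03,0,0,0,0,1,0.28,0.07,0,0,0,0,1,0.43,0.1,0,0,0,0,1,0.58,0.14,0,0,0,0,1,0.74,0.17,0,0,0,0,1,0.89,0.21,0,0,0,0,1])

```text
time_s: 30.5
ee_pos: [0.6325, 0.0169, 0.2826]
orientation: [-180.0, -0.0, 82.7]
ft_force: [0.2, 0.3, 0.2]
width: 1.0
grasp_force: 0.0
```

Emit:
carry_out(increments=[0.13,0.03,0,0,0,0,1,0.28,0.07,0,0,0,0,1,0.43,0.1,0,0,0,0,1,0.58,0.14,0,0,0,0,1,0.74,0.17,0,0,0,0,1,0.87,0.21,0,0,0,0,1,0.87,0.21,0,0,0,0,1,0.87,0.21,0,0,0,0,1])

```text
time_s: 31.17
ee_pos: [0.6641, 0.0995, 0.2823]
orientation: [-180.0, 0.0, 82.8]
ft_force: [-0.4, -0.2, -0.4]
width: 0.997
grasp_force: 0.0
```

```bash
python3 - <<'E'
from h import *
to(.6635,.0993,.19,-7.4)
E
```

```text
t 31.17 p [0.6641 0.0995 0.2823] rpy [-1.7998e+02  3.0000e-02  8.2780e+01] psi -7.2 w 0.997 gf 0.0 ft [-0.4 -0.2 -0.4] q1,q7 [-32.  -5.]
  delta units tool [-0.002 -0.006  0.923] turn z units 0.003
```

Emit:
carry_out(increments=[0,0,0.1,0,0,0,0.6,0,0,0.2,0,0,0,0.6,0,0,0.35,0,0,0,0.6,0,0,0.5,0,0,0,0.6,0,0,0.65,0,0,0,0.6,0,0,0.78,0,0,0,0.6,0,0,0.88,0,0,0,0.6,0,0,0.92,0,0,0,0.6,0,0,0.92,0,0,0,0.6,0,0,0.92,0,0,0,0.6])

```text
time_s: 32.0
ee_pos: [0.6642, 0.0985, 0.1908]
orientation: [180.0, 0.0, 82.7]
ft_force: [0.2, -0.4, 0.5]
width: 0.603
grasp_force: 0.0
```

Emit:
carry_out(increments=[0,0,0,0,0,0,0.4,0,0,0,0,0,0,0.35,0,0,0,0,0,0,0.3,0,0,0,0,0,0,0.25,0,0,0,0,0,0,0.2,0,0,0,0,0,0,0.15,0,0,0,0,0,0,0.1,0,0,0,0,0,0,0.05,0,0,0,0,0,0,0.02,0,0,0,0,0,0,0.02,0,0,0,0,0,0,0.02,0,0,0,0,0,0,0.02])

```text
time_s: 33.0
ee_pos: [0.664, 0.0988, 0.1907]
orientation: [180.0, -0.0, 82.7]
ft_force: [-0.5, -0.2, 0.9]
width: 0.149
grasp_force: 20.0
```

```bash
python3 - <<'E'
from h import *
to(.6635,.0993,.19,-7.4)
E
```

```text
t 33.0 p [0.664  0.0988 0.1907] rpy [180.    -0.    82.71] psi -7.3 w 0.149 gf 20.0 ft [-0.5 -0.2  0.9] q1,q7 [-30.  -2.]
  delta units tool [ 0.004 -0.005  0.007] turn z units 0.002
```

Emit:
carry_out(increments=[0,0,-0.1,0,0,0,0.02,0,0,-0.2,0,0,0,0.02,0,0,-0.3,0,0,0,0.02,0,0,-0.4,0,0,0,0.02,0,0,-0.5,0,0,0,0.02,0,0,-0.6,0,0,0,0.02,0,0,-0.6,0,0,0,0.02])

```text
time_s: 33.58
ee_pos: [0.665, 0.0987, 0.2534]
orientation: [179.8, -0.1, 82.7]
ft_force: [0.0, -0.4, -0.8]
width: 0.148
grasp_force: 20.0
```

Emit:
carry_out(increments=[-0.04,-0.1,0,0,0,0,0.02,-0.08,-0.22,0,0,0,0,0.02,-0.12,-0.35,0,0,0,0,0.02,-0.16,-0.48,0,0,0,0,0.02,-0.2,-0.6,0,0,0,0,0.02,-0.23,-0.7,0,0,0,0,0.02])

```text
time_s: 34.08
ee_pos: [0.5906, 0.0846, 0.2505]
orientation: [-180.0, 0.0, 82.7]
ft_force: [0.2, 0.0, -0.7]
width: 0.151
grasp_force: 20.0
```

Emit:
carry_out(increments=[-0.04,-0.1,0,0,0,0,0.02,-0.08,-0.22,0.1,0,0,0,0.02,-0.12,-0.35,0.2,0,0,0,0.02,-0.16,-0.48,0.3,0,0,0,0.02,-0.2,-0.6,0.4,0,0,0,0.02,-0.23,-0.7,0.5,0,0,0,0.02])

```text
time_s: 34.58
ee_pos: [0.5182, 0.0707, 0.2003]
orientation: [180.0, -0.0, 82.7]
ft_force: [0.5, -0.4, -0.3]
width: 0.152
grasp_force: 20.0
```

Emit:
carry_out(increments=[-0.04,-0.1,0,0,0,0,0.02,-0.08,-0.22,0.1,0,0,0,0.02,-0.12,-0.35,0.2,0,0,0,0.02,-0.16,-0.48,0.3,0,0,0,0.02,-0.2,-0.6,0.4,0,0,0,0.02,-0.23,-0.68,0.5,0,0,0,0.02,-0.23,-0.68,0.5,0,0,0,0.02,-0.23,-0.68,0.5,0,0,0,0.02])

```text
time_s: 35.25
ee_pos: [0.449, 0.0566, 0.151]
orientation: [-180.0, -0.0, 82.7]
ft_force: [-0.1, 0.3, -0.8]
width: 0.148
grasp_force: 20.0
```

```bash
python3 - <<'E'
from h import *
from scipy.optimize import least_squares
to(.4485,.0556,.0597,-7.4)
p,W=get("side"); cv2.imwrite("pics/s6.png",cv2.resize(p[80:260,220:460,::-1],(800,600),interpolation=cv2.INTER_CUBIC))
P=W[(np.hypot(W[...,0]-.449,W[...,1]-.053)<.03)&(W[...,2]>.02)&(W[...,2]<.046)]
print(len(P),least_squares(lambda q:np.hypot(P[:,0]-q[0],P[:,1]-q[1])-.0195,[.4485,.0556],loss="soft_l1",f_scale=.002).x)
E
```

```text
t 35.25 p [0.449  0.0566 0.151 ] rpy [-180.     -0.     82.69] psi -7.3 w 0.148 gf 20.0 ft [-0.1  0.3 -0.8] q1,q7 [-32.   1.]
  delta units tool [-0.011 -0.004  0.913] turn z units 0.001
123 [0.4487006  0.05522258]
```

View pics/s6.png

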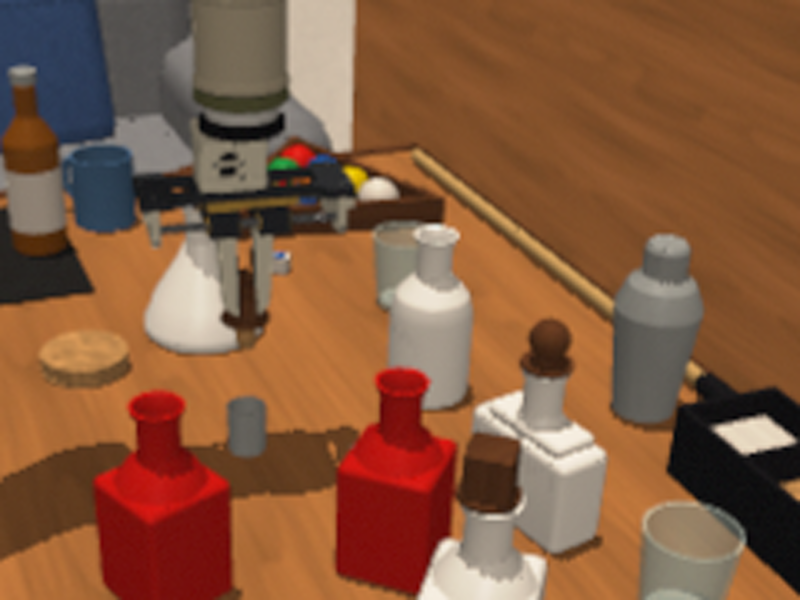

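The paddle, at crop (245,310), is above the measure at (247,425), which hasn't moved. The cube sits on the square decanter at (490,470). I'll lower, release, rise, then go to the ball.

Emit:
carry_out(increments=[-0.01,0,0.12,0,0,0,0.02,-0.01,0,0.26,0,0,0,0.02,-0.01,0,0.4,0,0,0,0.02,-0.01,0,0.54,0,0,0,0.02,-0.01,0,0.66,0,0,0,0.02,-0.01,0,0.76,0,0,0,0.02,-0.01,0,0.84,0,0,0,0.02,-0.01,0,0.89,0,0,0,0.02,-0.01,0,0.91,0,0,0,0.02,-0.01,0,0.91,0,0,0,0.02,-0.01,0,0.91,0,0,0,0.02])

```text
time_s: 36.22
ee_pos: [0.4491, 0.0558, 0.06]
orientation: [180.0, -0.0, 82.7]
ft_force: [0.1, 1.5, -1.2]
width: 0.146
grasp_force: 20.0
```

```bash
python3 - <<'E'
from h import *
to(.4485,.0556,.0597,-7.4)
E
```

```text
t 36.22 p [0.4491 0.0558 0.06  ] rpy [ 1.7997e+02 -1.0000e-02  8.2700e+01] psi -7.3 w 0.146 gf 20.0 ft [ 0.1  1.5 -1.2] q1,q7 [-23.   8.]
  delta units tool [-0.003 -0.006  0.003] turn z units 0.002
```

Emit:
carry_out(increments=[0,0,0,0,0,0,0.3,0,0,0,0,0,0,0.4,0,0,0,0,0,0,0.6,0,0,0,0,0,0,0.8,0,0,0,0,0,0,0.8,0,0,0,0,0,0,0.8,0,0,0,0,0,0,0.8])

```text
time_s: 36.8
ee_pos: [0.4488, 0.0557, 0.0597]
orientation: [180.0, 0.0, 82.7]
ft_force: [0.4, 0.0, 0.1]
width: 0.606
grasp_force: 0.0
```

Emit:
carry_out(increments=[0,0,-0.1,0,0,0,1,0,0,-0.25,0,0,0,1,0,0,-0.4,0,0,0,1,0,0,-0.6,0,0,0,1,0,0,-0.8,0,0,0,1,0,0,-1,0,0,0,1])

```text
time_s: 37.3
ee_pos: [0.4484, 0.0556, 0.1605]
orientation: [-180.0, 0.0, 82.7]
ft_force: [0.0, 0.3, 0.9]
width: 0.994
grasp_force: 0.0
```

Emit:
carry_out(increments=[0,0,-0.2,0,0,0,1,0,0,-0.4,0,0,0,1,0,0,-0.6,0,0,0,1,0,0,-0.8,0,0,0,1,0,0,-1,0,0,0,1,0,0,-1,0,0,0,1])

```text
time_s: 37.8
ee_pos: [0.4501, 0.0558, 0.2625]
orientation: [179.8, -0.1, 82.7]
ft_force: [0.2, -0.6, -0.0]
width: 0.996
grasp_force: 0.0
```

Emit:
carry_out(increments=[-0.08,0.1,0,0,0,0,1,-0.17,0.23,0,0,0,0,1,-0.27,0.37,0,0,0,0,1,-0.37,0.51,0,0,0,0,1,-0.46,0.65,0,0,0,0,1,-0.55,0.77,0,0,0,0,1])

```text
time_s: 38.3
ee_pos: [0.5186, -0.0092, 0.2589]
orientation: [-180.0, 0.0, 82.7]
ft_force: [0.4, 0.3, -0.5]
width: 1.003
grasp_force: 0.0
```

Emit:
carry_out(increments=[-0.08,0.1,0,0,0,0,1,-0.17,0.23,0,0,0,0,1,-0.27,0.37,0,0,0,0,1,-0.37,0.51,0,0,0,0,1,-0.46,0.65,0,0,0,0,1,-0.55,0.77,0,0,0,0,1])

```text
time_s: 38.8
ee_pos: [0.5881, -0.0735, 0.2589]
orientation: [-180.0, 0.0, 82.7]
ft_force: [0.8, -0.1, -0.1]
width: 1.001
grasp_force: 0.0
```

Emit:
carry_out(increments=[-0.08,0.1,0,0,0,0,1,-0.17,0.23,0,0,0,0,1,-0.27,0.37,0,0,0,0,1,-0.37,0.51,0,0,0,0,1,-0.46,0.65,0,0,0,0,1,-0.55,0.77,0,0,0,0,1,-0.55,0.77,0,0,0,0,1,-0.55,0.77,0,0,0,0,1])

```text
time_s: 39.47
ee_pos: [0.6567, -0.1378, 0.2589]
orientation: [-179.9, 0.0, 82.7]
ft_force: [0.5, 0.6, -0.9]
width: 0.998
grasp_force: 0.0
```

```bash
python3 - <<'E'
from h import *
to(.6577,-.1367,.165,-7.4)
W=get("side")[1]; P=W[(np.hypot(W[...,0]-.4485,W[...,1]-.0556)<.035)&(W[...,2]>.055)&(W[...,2]<.12)]; print(len(P),P.mean(0),P[:,2].max())
E
```

```text
t 39.47 p [ 0.6567 -0.1378  0.2589] rpy [-1.7994e+02  1.0000e-02  8.2650e+01] psi -7.3 w 0.998 gf 0.0 ft [ 0.5  0.6 -0.9] q1,q7 [-13.  18.]
  delta units tool [0.012 0.009 0.939] turn z units 0.001
92 [0.4472058  0.04634231 0.07807033] 0.09135263309467385
```

Emit:
carry_out(increments=[0.01,0.01,0.12,0,0,0,0.7,0.01,0.01,0.25,0,0,0,0.7,0.01,0.01,0.4,0,0,0,0.7,0.01,0.01,0.55,0,0,0,0.7,0.01,0.01,0.7,0,0,0,0.7,0.01,0.01,0.82,0,0,0,0.7,0.01,0.01,0.91,0,0,0,0.7,0.01,0.01,0.95,0,0,0,0.7,0.01,0.01,0.95,0,0,0,0.7,0.01,0.01,0.95,0,0,0,0.7])

```text
time_s: 40.35
ee_pos: [0.6582, -0.1365, 0.1648]
orientation: [180.0, 0.0, 82.7]
ft_force: [0.2, 0.2, -0.9]
width: 0.7
grasp_force: 0.0
```

Emit:
carry_out(increments=[0,0,0,0,0,0,0.6,0,0,0,0,0,0,0.5,0,0,0,0,0,0,0.45,0,0,0,0,0,0,0.4,0,0,0,0,0,0,0.35,0,0,0,0,0,0,0.3,0,0,0,0,0,0,0.25,0,0,0,0,0,0,0.2,0,0,0,0,0,0,0.2,0,0,0,0,0,0,0.2])

```text
time_s: 41.18
ee_pos: [0.6582, -0.1364, 0.1649]
orientation: [180.0, -0.0, 82.7]
ft_force: [0.2, 1.1, 4.7]
width: 0.371
grasp_force: 20.0
```

Emit:
carry_out(increments=[0,0,-0.08,0,0,0,0.2,0,0,-0.16,0,0,0,0.2,0,0,-0.24,0,0,0,0.2,0,0,-0.34,0,0,0,0.2,0,0,-0.44,0,0,0,0.2,0,0,-0.54,0,0,0,0.2,0,0,-0.64,0,0,0,0.2,0,0,-0.74,0,0,0,0.2,0,0,-0.85,0,0,0,0.2,0,0,-0.85,0,0,0,0.2])

```text
time_s: 42.02
ee_pos: [0.6591, -0.1368, 0.2523]
orientation: [179.8, 0.0, 82.7]
ft_force: [-0.1, -0.3, -0.1]
width: 0.373
grasp_force: 20.0
```

```bash
python3 - <<'E'
from h import *
to(.6638,.100,.25,-7.4)
p,W=get("side"); cv2.imwrite("pics/s7.png",cv2.resize(p[110:260,290:490,::-1],(800,600),interpolation=cv2.INTER_CUBIC))
E
```

```text
t 42.02 p [ 0.6591 -0.1368  0.2523] rpy [179.8   0.   82.7] psi -7.3 w 0.373 gf 20.0 ft [-0.1 -0.3 -0.1] q1,q7 [-13.  18.]
  delta units tool [ 2.355 -0.254  0.023] turn z units 0.002
```

View pics/s7.png

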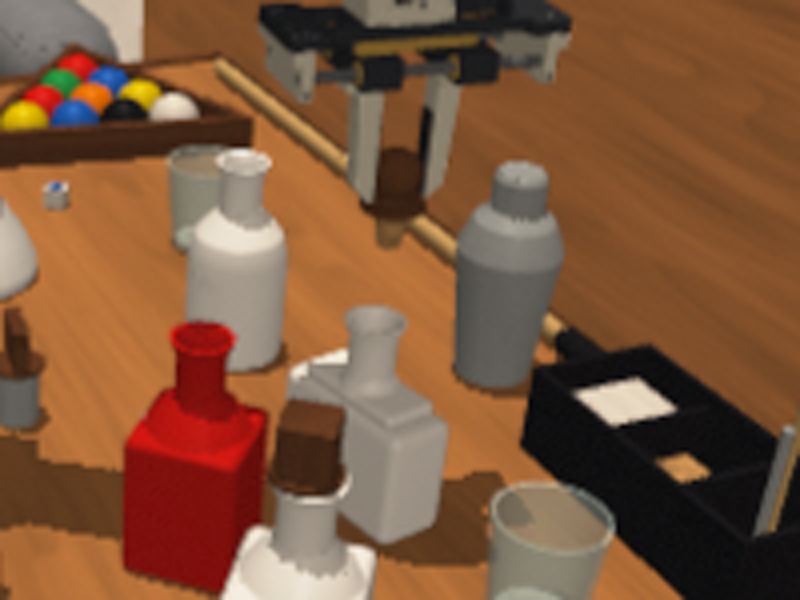

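The ball is held, its collar level at crop (393,205) and the flask's mouth open at (375,320). The paddle stands in the measure at (20,360). I'll carry the ball to the round decanter.

Emit:
carry_out(increments=[0.1,-0.01,0,0,0,0,0.2,0.23,-0.02,0,0,0,0,0.2,0.37,-0.04,0,0,0,0,0.2,0.51,-0.05,0,0,0,0,0.2,0.65,-0.07,0,0,0,0,0.2,0.78,-0.08,0,0,0,0,0.2])

```text
time_s: 42.57
ee_pos: [0.6599, -0.0554, 0.2493]
orientation: [-180.0, -0.0, 82.8]
ft_force: [0.4, -0.4, -0.5]
width: 0.372
grasp_force: 20.0
```

Emit:
carry_out(increments=[0.1,-0.01,0,0,0,0,0.2,0.23,-0.02,0,0,0,0,0.2,0.37,-0.04,0,0,0,0,0.2,0.51,-0.05,0,0,0,0,0.2,0.65,-0.07,0,0,0,0,0.2,0.78,-0.08,0,0,0,0,0.2])

```text
time_s: 43.07
ee_pos: [0.6619, 0.0221, 0.2496]
orientation: [-180.0, -0.0, 82.7]
ft_force: [0.6, -0.1, -0.7]
width: 0.369
grasp_force: 20.0
```

Emit:
carry_out(increments=[0.1,-0.01,0,0,0,0,0.2,0.23,-0.02,0,0,0,0,0.2,0.37,-0.04,0,0,0,0,0.2,0.51,-0.05,0,0,0,0,0.2,0.65,-0.07,0,0,0,0,0.2,0.78,-0.08,0,0,0,0,0.2,0.78,-0.08,0,0,0,0,0.2,0.78,-0.08,0,0,0,0,0.2])

```text
time_s: 43.73
ee_pos: [0.6639, 0.0998, 0.2494]
orientation: [-180.0, 0.0, 82.8]
ft_force: [-0.2, -0.2, -0.2]
width: 0.371
grasp_force: 20.0
```

```bash
python3 - <<'E'
from h import *
to(.6638,.100,.1915,-7.4)
W=get("side")[1]; s=monitor.read_state()["ee_pos"]
P=W[(np.hypot(W[...,0]-s[0],W[...,1]-s[1])<.026)&(abs(W[...,2]-(s[2]-.007))<.008)]; print("collar region",len(P),np.percentile(P[:,2],[5,50,95])-s[2])
E
```

```text
t 43.73 p [0.6639 0.0998 0.2494] rpy [-1.7999e+02  1.0000e-02  8.2800e+01] psi -7.2 w 0.371 gf 20.0 ft [-0.2 -0.2 -0.2] q1,q7 [-33.  -2.]
  delta units tool [ 0.002 -0.001  0.579] turn z units 0.003
collar region 68 [-1.08845274e-02 -6.97147836e-03 -2.70451289e-05]
```

Emit:
carry_out(increments=[0,0,0.1,0,0,0,0.2,0,0,0.2,0,0,0,0.2,0,0,0.3,0,0,0,0.2,0,0,0.4,0,0,0,0.2,0,0,0.48,0,0,0,0.2,0,0,0.54,0,0,0,0.2,0,0,0.57,0,0,0,0.2,0,0,0.58,0,0,0,0.2,0,0,0.58,0,0,0,0.2,0,0,0.58,0,0,0,0.2])

```text
time_s: 44.62
ee_pos: [0.6642, 0.0988, 0.192]
orientation: [180.0, -0.0, 82.7]
ft_force: [0.7, 0.1, -0.7]
width: 0.371
grasp_force: 20.0
```

```bash
python3 - <<'E'
from h import *
to(.6638,.100,.191,-7.4)
E
```

```text
t 44.62 p [0.6642 0.0988 0.192 ] rpy [ 1.7997e+02 -1.0000e-02  8.2700e+01] psi -7.3 w 0.371 gf 20.0 ft [ 0.7  0.1 -0.7] q1,q7 [-32.   0.]
  delta units tool [ 0.012 -0.006  0.01 ] turn z units 0.002
```

Emit:
carry_out(increments=[0,0,0.01,0,0,0,0.4,0,0,0.01,0,0,0,0.5,0,0,0.01,0,0,0,0.7,0,0,0.01,0,0,0,0.8,0,0,0.01,0,0,0,0.8,0,0,0.01,0,0,0,0.8,0,0,0.01,0,0,0,0.8])

```text
time_s: 45.2
ee_pos: [0.664, 0.0987, 0.1907]
orientation: [180.0, 0.0, 82.7]
ft_force: [-0.2, 0.1, -0.3]
width: 0.774
grasp_force: 0.0
```

Emit:
carry_out(increments=[0,0,-0.1,0,0,0,0.8,0,0,-0.25,0,0,0,0.8,0,0,-0.4,0,0,0,0.8,0,0,-0.55,0,0,0,0.8,0,0,-0.7,0,0,0,0.8,0,0,-0.7,0,0,0,0.8])

```text
time_s: 45.7
ee_pos: [0.6655, 0.0985, 0.2643]
orientation: [179.7, -0.1, 82.7]
ft_force: [-0.1, 0.4, 0.5]
width: 0.801
grasp_force: 0.0
```

Emit:
carry_out(increments=[-0.04,-0.1,0,0,0,0,0.8,-0.08,-0.22,0,0,0,0,0.8,-0.12,-0.35,0,0,0,0,0.8,-0.16,-0.48,0,0,0,0,0.8,-0.2,-0.6,0,0,0,0,0.8,-0.23,-0.7,0,0,0,0,0.8])

```text
time_s: 46.2
ee_pos: [0.5905, 0.0846, 0.2605]
orientation: [-180.0, 0.0, 82.7]
ft_force: [-0.2, -0.4, -0.2]
width: 0.795
grasp_force: 0.0
```

Emit:
carry_out(increments=[-0.04,-0.1,0,0,0,0,0.8,-0.08,-0.22,0.1,0,0,0,0.8,-0.12,-0.35,0.2,0,0,0,0.8,-0.16,-0.48,0.3,0,0,0,0.8,-0.2,-0.6,0.4,0,0,0,0.8,-0.23,-0.7,0.5,0,0,0,0.8])

```text
time_s: 46.7
ee_pos: [0.5182, 0.0707, 0.2103]
orientation: [180.0, -0.0, 82.7]
ft_force: [0.3, 0.5, 0.0]
width: 0.801
grasp_force: 0.0
```

Emit:
carry_out(increments=[-0.04,-0.1,0,0,0,0,0.8,-0.08,-0.22,0.1,0,0,0,0.8,-0.12,-0.35,0.2,0,0,0,0.8,-0.16,-0.48,0.3,0,0,0,0.8,-0.2,-0.6,0.4,0,0,0,0.8,-0.23,-0.68,0.5,0,0,0,0.8,-0.23,-0.68,0.5,0,0,0,0.8,-0.23,-0.68,0.5,0,0,0,0.8])

```text
time_s: 47.37
ee_pos: [0.449, 0.0566, 0.161]
orientation: [-180.0, -0.0, 82.7]
ft_force: [0.7, -0.1, 0.2]
width: 0.798
grasp_force: 0.0
```

```bash
python3 - <<'E'
from h import *
from scipy.optimize import least_squares
to(.4488,.0556,.06,-7.4)
W=get("side")[1]
P=W[(np.hypot(W[...,0]-.664,W[...,1]-.1)<.03)&(W[...,2]>.197)&(W[...,2]<.235)]
print("ball",len(P),least_squares(lambda q:np.linalg.norm(P-q,axis=1)-.018,[.664,.1,.206],loss="soft_l1",f_scale=.002).x,P[:,2].max())
E
```

```text
t 47.37 p [0.449  0.0566 0.161 ] rpy [-180.     -0.     82.69] psi -7.3 w 0.798 gf 0.0 ft [ 0.7 -0.1  0.2] q1,q7 [-35.   3.]
  delta units tool [-0.011 -0.     1.01 ] turn z units 0.001
ball 85 [0.66522816 0.09726493 0.20416304] 0.2227404334844647
```

The ball is on the round decanter: its top reads 0.223 m against the nominal 0.224. The paddle goes last.

Emit:
carry_out(increments=[-0.01,0,0.15,0,0,0,0.6,-0.01,0,0.3,0,0,0,0.6,-0.01,0,0.45,0,0,0,0.6,-0.01,0,0.6,0,0,0,0.6,-0.01,0,0.75,0,0,0,0.6,-0.01,0,0.88,0,0,0,0.6,-0.01,0,0.97,0,0,0,0.6,-0.01,0,1,0,0,0,0.6,-0.01,0,1,0,0,0,0.6,-0.01,0,1,0,0,0,0.6])

```text
time_s: 48.25
ee_pos: [0.4496, 0.0558, 0.0611]
orientation: [180.0, -0.0, 82.7]
ft_force: [0.4, 0.3, -0.1]
width: 0.603
grasp_force: 0.0
```

Emit:
carry_out(increments=[0,0,0,0,0,0,0.4,0,0,0,0,0,0,0.35,0,0,0,0,0,0,0.3,0,0,0,0,0,0,0.25,0,0,0,0,0,0,0.2,0,0,0,0,0,0,0.15,0,0,0,0,0,0,0.1,0,0,0,0,0,0,0.05,0,0,0,0,0,0,0.02,0,0,0,0,0,0,0.02,0,0,0,0,0,0,0.02,0,0,0,0,0,0,0.02])

```text
time_s: 49.25
ee_pos: [0.4488, 0.0558, 0.0607]
orientation: [180.0, -0.0, 82.7]
ft_force: [-0.1, 0.2, 2.3]
width: 0.151
grasp_force: 20.0
```

Emit:
carry_out(increments=[0,0,-0.1,0,0,0,0.02,0,0,-0.2,0,0,0,0.02,0,0,-0.3,0,0,0,0.02,0,0,-0.45,0,0,0,0.02,0,0,-0.6,0,0,0,0.02,0,0,-0.8,0,0,0,0.02,0,0,-1,0,0,0,0.02])

```text
time_s: 49.83
ee_pos: [0.4482, 0.0555, 0.1612]
orientation: [-179.9, 0.0, 82.7]
ft_force: [-0.2, 0.5, -0.1]
width: 0.148
grasp_force: 20.0
```

Emit:
carry_out(increments=[0,0,-0.2,0,0,0,0.02,0,0,-0.4,0,0,0,0.02,0,0,-0.6,0,0,0,0.02,0,0,-0.8,0,0,0,0.02,0,0,-1,0,0,0,0.02,0,0,-1,0,0,0,0.02])

```text
time_s: 50.33
ee_pos: [0.45, 0.0557, 0.2633]
orientation: [179.8, -0.1, 82.7]
ft_force: [0.5, 0.0, 0.1]
width: 0.148
grasp_force: 20.0
```

```bash
python3 - <<'E'
from h import *
to(.657,-.1367,.26,11.9)
p,W=get("side"); cv2.imwrite("pics/s8.png",cv2.resize(p[80:260,220:460,::-1],(800,600),interpolation=cv2.INTER_CUBIC))
E
```

```text
t 50.33 p [0.45   0.0557 0.2633] rpy [ 1.7978e+02 -1.3000e-01  8.2690e+01] psi -7.3 w 0.148 gf 20.0 ft [0.5 0.  0.1] q1,q7 [-44.  -6.]
  delta units tool [-1.645  2.298  0.033] turn z units -0.32
```

View pics/s8.png

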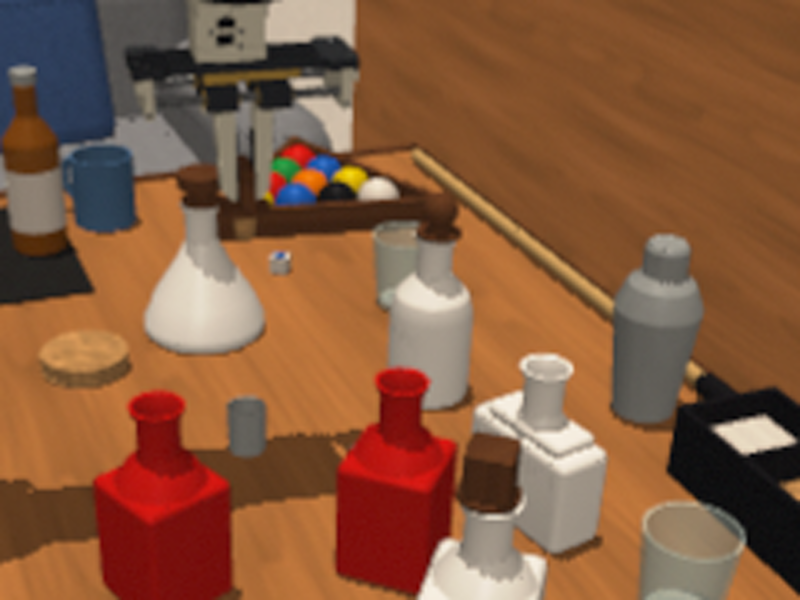

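The paddle is lifted, its plug at crop (245,228), and the ball sits on the round decanter at (440,215). I'll carry the paddle to the flask, turning it to line up with the flask's broad side.

Emit:
carry_out(increments=[-0.08,0.1,0,0,0,0,0.02,-0.17,0.23,0,0,0,0,0.02,-0.27,0.37,0,0,0,0,0.02,-0.37,0.51,0,0,0,0,0.02,-0.46,0.65,0,0,0,0,0.02,-0.55,0.77,0,0,0,0,0.02])

```text
time_s: 50.88
ee_pos: [0.5183, -0.0091, 0.2592]
orientation: [-179.9, 0.0, 82.7]
ft_force: [-0.2, 0.3, -0.5]
width: 0.155
grasp_force: 20.0
```

Emit:
carry_out(increments=[-0.08,0.1,0,0,0,0,0.02,-0.17,0.23,0,0,0,0,0.02,-0.27,0.37,0,0,0,0,0.02,-0.37,0.51,0,0,0,0,0.02,-0.46,0.65,0,0,0,0,0.02,-0.55,0.77,0,0,0,0,0.02])

```text
time_s: 51.38
ee_pos: [0.5877, -0.0734, 0.2588]
orientation: [-179.9, 0.0, 82.7]
ft_force: [0.0, -0.3, -1.3]
width: 0.151
grasp_force: 20.0
```

Emit:
carry_out(increments=[-0.08,0.1,0,0,0,-0.04,0.02,-0.17,0.23,0,0,0,-0.1,0.02,-0.27,0.37,0,0,0,-0.16,0.02,-0.37,0.51,0,0,0,-0.22,0.02,-0.46,0.65,0,0,0,-0.28,0.02,-0.55,0.77,0,0,0,-0.32,0.02,-0.55,0.77,0,0,0,-0.32,0.02,-0.55,0.77,0,0,0,-0.32,0.02])

```text
time_s: 52.05
ee_pos: [0.6563, -0.1378, 0.2587]
orientation: [-179.9, -0.0, 101.8]
ft_force: [-0.5, -0.2, -0.2]
width: 0.153
grasp_force: 20.0
```

```bash
python3 - <<'E'
from h import *
to(.657,-.1367,.1685,11.9)
E
```

```text
t 52.05 p [ 0.6563 -0.1378  0.2587] rpy [-1.7987e+02 -5.0000e-02  1.0178e+02] psi 11.8 w 0.153 gf 20.0 ft [-0.5 -0.2 -0.2] q1,q7 [-11.  35.]
  delta units tool [0.009 0.009 0.902] turn z units -0.002
```

Emit:
carry_out(increments=[0.01,0.01,0.12,0,0,0,0.02,0.01,0.01,0.25,0,0,0,0.02,0.01,0.01,0.38,0,0,0,0.02,0.01,0.01,0.5,0,0,0,0.02,0.01,0.01,0.62,0,0,0,0.02,0.01,0.01,0.73,0,0,0,0.02,0.01,0.01,0.82,0,0,0,0.02,0.01,0.01,0.88,0,0,0,0.02,0.01,0.01,0.9,0,0,0,0.02,0.01,0.01,0.9,0,0,0,0.02,0.01,0.01,0.9,0,0,0,0.02])

```text
time_s: 52.97
ee_pos: [0.658, -0.1363, 0.171]
orientation: [180.0, 0.0, 101.9]
ft_force: [0.1, 0.4, 0.3]
width: 0.15
grasp_force: 20.0
```

```bash
python3 - <<'E'
from h import *
to(.657,-.1367,.168,11.9)
E
```

```text
t 52.97 p [ 0.658  -0.1363  0.171 ] rpy [1.7997e+02 2.0000e-02 1.0190e+02] psi 11.9 w 0.15 gf 20.0 ft [0.1 0.4 0.3] q1,q7 [-9. 38.]
  delta units tool [-0.002 -0.011  0.03 ] turn z units -0.0
```

Emit:
carry_out(increments=[0,0,0.01,0,0,0,0.02,0,0,0.025,0,0,0,0.02,0,0,0.025,0,0,0,0.02,0,0,0.025,0,0,0,0.3,0,0,0.025,0,0,0,0.5,0,0,0.025,0,0,0,0.7,0,0,0.025,0,0,0,0.7,0,0,0.025,0,0,0,0.7,0,0,0.025,0,0,0,0.7,0,0,0.025,0,0,0,0.7])

```text
time_s: 53.8
ee_pos: [0.6577, -0.1361, 0.1682]
orientation: [180.0, 0.0, 101.9]
ft_force: [0.4, 0.2, 0.7]
width: 0.601
grasp_force: 0.0
```

Emit:
carry_out(increments=[0,0,-0.1,0,0,0,0.7,0,0,-0.25,0,0,0,0.7,0,0,-0.4,0,0,0,0.7,0,0,-0.6,0,0,0,0.7,0,0,-0.8,0,0,0,0.7,0,0,-1,0,0,0,0.7])

```text
time_s: 54.3
ee_pos: [0.6576, -0.1362, 0.2699]
orientation: [180.0, 0.0, 101.9]
ft_force: [0.2, -0.5, 0.3]
width: 0.702
grasp_force: 0.0
```

Emit:
carry_out(increments=[0.15,-0.15,-0.1,0,0,0,0.7,0.3,-0.3,-0.2,0,0,0,0.7,0.5,-0.5,-0.3,0,0,0,0.7,0.7,-0.7,-0.4,0,0,0,0.7,0.9,-0.9,-0.5,0,0,0,0.7,1,-1,-0.5,0,0,0,0.7])

```text
time_s: 54.8
ee_pos: [0.5374, -0.0578, 0.3204]
orientation: [179.9, -0.1, 101.9]
ft_force: [-0.1, -0.8, -1.0]
width: 0.699
grasp_force: 0.0
```

Emit:
carry_out(increments=[0.15,-0.15,0,0,0,0,0.7,0.3,-0.3,0,0,0,0,0.7,0.5,-0.5,0,0,0,0,0.7,0.7,-0.6,0,0,0,0,0.7,0.9,-0.6,0,0,0,0,0.7,1,-0.6,0,0,0,0,0.7,1,-0.6,0,0,0,0,0.7,1,-0.6,0,0,0,0,0.7])

```text
time_s: 55.47
ee_pos: [0.46, 0.0266, 0.3188]
orientation: [179.9, -0.0, 102.0]
ft_force: [-0.5, -0.7, -0.3]
width: 0.697
grasp_force: 0.0
```

```bash
python3 - <<'E'
from h import *
to(.5,.05,.3,11.9)
Ws={}
for n in("top","side"):
    p,Ws[n]=get(n)
    if n=="side": cv2.imwrite("pics/s9.png",cv2.resize(p[80:305,220:520,::-1],(800,600),interpolation=cv2.INTER_CUBIC))
for nm,x,y,z,r in(("ball",.664,.1,.224,.018),("cube",.504,-.328,.221,.026),("paddle",.657,-.1367,.198,.026),("button",.481,.317,.191,.03)):
    for n,W in Ws.items():
        P=W[(np.hypot(W[...,0]-x,W[...,1]-y)<.035)&(abs(W[...,2]-z)<.02)]; Q=P[abs(P[:,2]-z)<.004]
        print(nm,n,len(Q),Q.mean(0).round(4) if len(Q) else "","zmax",P[:,2].max().round(4) if len(P) else "")
    for n,W in Ws.items():
        P=W[(np.hypot(W[...,0]-x,W[...,1]-y)<.08)&(W[...,2]>.1)&(W[...,2]<.118)]
        if nm=="cube" and len(P)>50: print(" square",n,np.round(cv2.minAreaRect((P[:,:2]*1000).astype(np.float32))[0],1))
        P=W[(np.hypot(W[...,0]-x,W[...,1]-y)<.08)&(W[...,2]>.088)&(W[...,2]<.1)]
        if nm=="paddle"and len(P)>50: print(" flat",n,np.round(cv2.minAreaRect((P[:,:2]*1000).astype(np.float32))[0],1))
E
```

```text
t 55.47 p [0.46   0.0266 0.3188] rpy [ 1.7995e+02 -1.0000e-02  1.0197e+02] psi 12.0 w 0.697 gf 0.0 ft [-0.5 -0.7 -0.3] q1,q7 [-36.   9.]
  delta units tool [0.146 0.44  0.188] turn z units 0.001
ball top 74 [0.6643 0.0962 0.2223] zmax 0.2259
ball side 7 [0.665  0.0944 0.2209] zmax 0.2216
cube top 233 [ 0.5029 -0.3255  0.2208] zmax 0.225
cube side 131 [ 0.5025 -0.329   0.2192] zmax 0.2212
 square top [ 504.  -328.4]
 square side [ 503.5 -331.7]
paddle top 121 [ 0.6575 -0.1338  0.198 ] zmax 0.2026
paddle side 40 [ 0.6577 -0.1376  0.1958] zmax 0.1985
 flat top [ 656.6 -136.4]
 flat side [ 657.3 -140.7]
button top 392 [0.482  0.3158 0.1907] zmax 0.1957
button side 64 [0.4823 0.3119 0.1888] zmax 0.1907
```

View pics/s9.png

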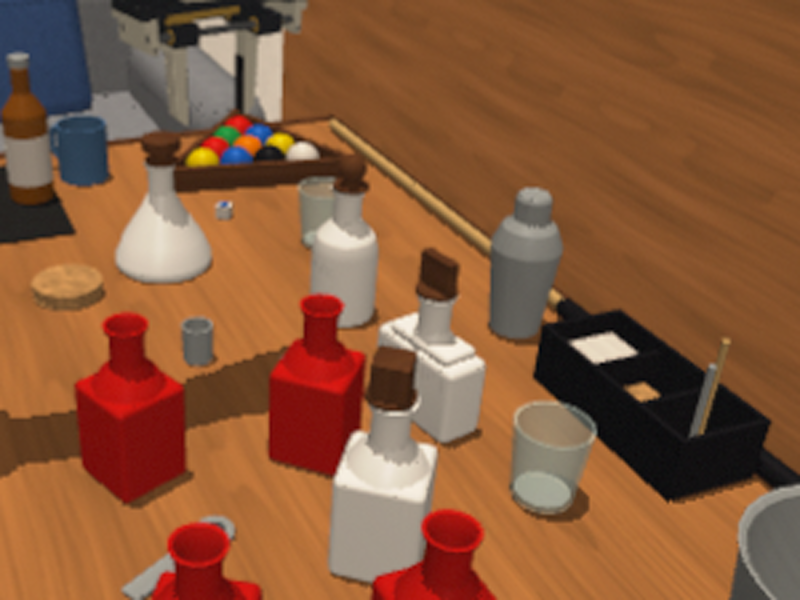

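The picture shows the ball at (350,170), the paddle at (438,270), the cube at (393,375) and the button at (162,148), each seated on its own decanter. All heights match the nominal ones and the xy offsets are 4 mm or less. The gripper is clear, so I'm handing in.

```bash
python3 -c "
from workcell import job
print(job.hand_in())"
```

```text
the job is handed in; nothing more can be done
None
```

All four stoppers are on their own decanters, seated at the right height and within about 4 mm of the axis by camera; the job was handed in at about 55 s of the 144 s limit, and hand-in returned no verdict.

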